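Tip tube blocks from a pan into the rinse tray and hang up the pan

TASK

Pick up the steel pan by its handle and tip it low over the white enamel tray so that all three metal tube blocks slide out gently into the tray; do not touch the blocks with the fingers. Then hang the empty pan on the sloping drying board, with the eye at the end of its handle over the peg and the pan lying flat on the board, lip downhill, and let go. Leave the tray and everything else where it stands.

Things in the scene. Friction and masses are not known exactly. Their poses are not given: they have to be found in the camera images.
- pan: steel pan, 0.2 kg, level on the bench at the start, handle roughly toward the robot. Floor 124 (x) x 120 (y) x 3 mm; back and side walls 30 mm high; no wall at the +x end. Black bar handle along -x from the back wall: x -62 to -154, 16 mm wide, z 22 to 44 mm. Held there it is nose-heavy (mass centre near x -50 mm) and may turn in the fingers. Origin: centre of the floor's underside, z normal to it
- eye (a point): centre of the hole in the flat steel ring (eye) that ends the handle, at (-172, 0, 29) mm in the pan's frame; hole 17 mm across, ring 42 mm across and 10 mm thick, hole axis along the pan's z
- lip (a point): middle of the pan's open edge, pan frame (62, 0, 0) mm; axes as the pan's
- block_1: aluminium tube block, 64 x 30 x 24 mm with three blind wells in its top, about 60 g, one of three alike lying loose in the pan. Origin: centre of its underside; x along its length, z up at the start
- block_2: aluminium tube block, 64 x 30 x 24 mm with three blind wells in its top, about 60 g, one of three alike lying loose in the pan. Origin: centre of its underside; x along its length, z up at the start
- block_3: aluminium tube block, 64 x 30 x 24 mm with three blind wells in its top, about 60 g, one of three alike lying loose in the pan. Origin: centre of its underside; x along its length, z up at the start
- tray: white enamel tray with dark rolled rim, loose on the bench, 0.62 kg. 237 (x) x 287 (y) mm outside, 212 x 260 mm inside, rim 36 mm above the bench. Origin: centre of its underside, z up
- board: white drying board on a fixed dark frame; its face falls at 40 degrees to the horizontal, 150 mm wide, from 35 mm above the peg to 245 mm below it. One steel peg square to the face, 12 mm diameter, 55 mm long, tapered tip. Origin: root of the peg on the face, 178 mm above the bench; x runs down the slope, z is the face's outward normal, along the peg
- timer: lab timer, white, 62x62x19 mm; not part of the job. Origin under its centre
- tweezers: steel tweezers lying at the front edge, 126 mm long; not part of the job. Origin under its centre
- dish: flat round glass dish, 64 mm across, 12 mm high, at the front edge; not part of the job. Origin under its centre
Things that resemble listed ones, but are neither listed nor needed, are in the scene too. Leave any turquoise look-alike of the block_3 alone.

How it is judged:
On the way:
1. all three blocks lie in the tray (x of block_1 in the frame of tray between -0.108 and 0.108 m and y of block_1 in the frame of tray between -0.132 and 0.132 m and z of block_1 in the frame of tray between -0.02 and 0.09 m and x of block_2 in the frame of tray between -0.108 and 0.108 m and y of block_2 in the frame of tray between -0.132 and 0.132 m and z of block_2 in the frame of tray between -0.02 and 0.09 m and x of block_3 in the frame of tray between -0.108 and 0.108 m and y of block_3 in the frame of tray between -0.132 and 0.132 m and z of block_3 in the frame of tray between -0.02 and 0.09 m), for 0.2 s.
At the end, for the whole second after the job is handed in: All three blocks are inside the tray; the eye is over the peg (centre within 8 mm of its axis in x and in y, 20 to 38 mm off the face), the pan parallel to the face within 0.15 rad with its lip more than 180 mm down the slope; blocks, pan and tray are at rest (all of step 1 and x of eye in the frame of board between -0.008 and 0.008 m and y of eye in the frame of board between -0.008 and 0.008 m and z of eye in the frame of board between 0.02 and 0.038 m and angle between the z axis of pan and the z axis of board, either way round below 0.15 rad and distance between lip and board above 0.1 m and x of lip in the frame of board above 0.18 m and linear speed of each of block_1, block_2, block_3, pan, tray below 0.02 m/s); the robot touches nothing.
It fails at once if the fingers touch a tube block (contact force between the fingers and block_1 above 0.5 N or contact force between the fingers and block_2 above 0.5 N or contact force between the fingers and block_3 above 0.5 N).
It fails at once if a tube block crashes down from a height (faster than 2 m/s) (linear speed of any of block_1, block_2, block_3 above 2 m/s).
It fails at once if the tray is pushed more than 50 mm from its place (distance of tray from where it was at the start of the episode above 0.05 m).
It fails at once if a bystander is pushed more than 40 mm from its place (distance of any of timer, tweezers, dish from where it was at the start of the episode above 0.04 m).
It also fails if it takes over 54 s, if anything falls off the work surface, if the arm or the gripper's body presses on something with over 40 N, if the wrist force passes 120 N, or if a joint passes its speed limit or range.

ROBOT

A 7-joint arm with a two-finger parallel gripper is mounted at the origin on a cart in front of the work surface, level with it; the furniture and walls round the work are solid. World frame = base frame: x ahead of the robot, y to its left, z up, the work surface at z = 0. Lengths are in m, angles in rad, forces in N, time in s.
With the tool pointing down it reaches from about 0.425 to 0.925 m from the base axis. Payload 6.8 kg.
Tool frame: the origin (TCP) lies midway between the tips of the shut fingers; the grasp point (between the pads) lies 19 mm behind it (r.grip_point_offset is the distance from the TCP to the grasp point, in m); z points along the fingers, y is the direction in which the jaws open and shut (so a half turn about z gives the same grasp; the last joint's range is limited). The gripper opens to 85 mm and grips with 20 to 120 N. Pads are 22 mm wide; open, the fingers measure 114 mm over their backs; the gripper's body (76 mm by 85 mm) begins 54 mm behind the grasp point. The pads swing forward as they close: fully open they stand 13 mm farther back than shut.
Start: joints at [1.061, 0.477, 0.022, 1.555, -0.011, 1.109, -0.083], TCP at [0.264, -0.621, 0.209] pointing down, gripper open.
Joint ranges: [-2.96, 2.96], [-0.34, 2.1], [-1.41, 1.46], [0.24, 2.44], [-1.37, 4.51], [0.17, 1.92], [-2.96, 2.96]. Speed limits (rad/s): [2.39, 2.39, 3.14, 3.14, 3.14, 3.14, 3.14].

INTERFACE

Orientations are given as a rotation vector (axis times angle).
In Python, from bench import r, grab_frame, camera_params gives the robot as it stands.
- The arm moves only by the tool carry_out, never from a script. Its argument "motion" is text: rows parted by semicolons, each of 5 numbers parted by spaces: the closure, from 0 (fully open) to 1 (shut), then the shift along the tool's x, y, z in mm, then the turn about the tool's z in rad. In form: fingers dx dy dz twist; .... A call has exactly 8 rows; each row shifts and turns the commanded pose from where the row before left it, along the tool's axes as they then stand; what a row does not reach is not made up. A row lasts 1/8 s, in which the tool goes at most 62.5 mm and 10.7 degrees, less where a joint would pass 70% of its speed; a pose out of reach is approached as far as the arm can. A call with a gripper value outside its range is refused whole. The fingers move at their own pace and stop on an object; "newtons" is the grip in N (left out, the last holds). Time passes only in rows, so rows that do not move let the fingers close, or fill a call up. It gives the time, the measured TCP pose, the force and the opening at its end, in the units of the state.
- r.get_obs(): the state, without advancing time (a new reading comes with each control period).
- grab_frame(name): name is "scene" or "top" or "wrist"; returns the picture (480x640x3 uint8, red, green, blue); there is no depth.
- camera_params(name): a dict with "fx", "fy", "cx", "cy" (pixels), "eye" and "attitude" of the camera in the world. Camera axes: x right, y down, z forward; pixel columns grow to the right and rows downward; lengths in m; the calibration is good to about 2 mm. A picture is of the moment at which its call begins: read the wrist's pose just before it. camera_params takes no time and is no camera call; for the wrist camera it gives the pose at the moment of the call.
- r.hand_in(): hands the job in, once; it reports no verdict.
The state is a dict: "clock": time; "joints": joint angles; "qvel": joint speeds; "tau": joint torques, N m; "tcp_pos": TCP position; "orientation": TCP orientation; "contact_force": force on the tool from outside, world axes, zero at the start; "moment": the same for the moment, N m; "grip_width": finger opening in m.
Only numpy, scipy, OpenCV 4.12 (cv2) and the standard library are available. Lean on these libraries where they do the work, as an engineer would, in place of code of your own. Each camera call takes 0.05 s, during which the arm holds its last target.

## Working session

There is one attempt and no reset: what is moved stays moved. The work goes in short steps, Python scripts to look and compute and a tool call to move; the robot and the scene stay as the last step left them, time stands still between calls to the robot, and variables do not carry over. Pictures are saved under pics/ and viewed, and the job is handed in when it is done.

Besides the shell and the picture viewer there is one more tool, called after "Emit:" as name(argument=value, ...) on one line, values as JSON. carry_out: Moves the arm, as the interface text tells. Its arguments: {"type":"object","properties":{"motion":{"type":"string"},"newtons":{"type":"number"}},"required":["motion"]}

```bash
mkdir -p pics; ls
python3 - <<'E'
from bench import r, grab_frame, camera_params
import cv2
for n in ["scene","top","wrist"]:
    p=camera_params(n); print(n,p)
    cv2.imwrite(f"pics/{n}0.png",cv2.cvtColor(grab_frame(n),cv2.COLOR_RGB2BGR))
print(r.get_obs(), r.grip_point_offset)
E
```

```text
pics
scene {'fx': 559.5821191409966, 'fy': 559.5821191409966, 'cx': 322.98544500210244, 'cy': 231.66646749671068, 'eye': array([-0.04980157,  0.74368444,  1.03269899]), 'attitude': array([-0.9014215 ,  2.51469088, -1.03619454])}
top {'fx': 568.0244668108371, 'fy': 568.0244668108371, 'cx': 328.70229449011185, 'cy': 238.83701276377477, 'eye': array([0.32778459, 0.06393109, 1.26583883]), 'attitude': array([-2.14943402,  2.14574178, -0.19557466])}
wrist {'fx': 362.62447129742975, 'fy': 362.62447129742975, 'cx': 318.9733573414731, 'cy': 241.11757242825792, 'eye': array([ 0.32954404, -0.59397167,  0.37282126]), 'attitude': array([ 2.4146422 , -1.59880747, -0.2298432 ])}
{'clock': 0.15, 'joints': array([ 1.0609049 ,  0.47761372,  0.02235072,  1.55621016, -0.01151725,
        1.10930986, -0.08309381]), 'qvel': array([-0.00021308, -0.00032153, -0.00050052, -0.00378233, -0.00081895,
        0.00080213,  0.00037533]), 'tau': array([ 1.78671333e-03, -5.96927404e+01,  1.60984464e+00, -2.81491739e+01,
        1.25826956e-02,  6.54153540e-03, -8.01082763e-06]), 'tcp_pos': array([ 0.26377508, -0.62079752,  0.2084528 ]), 'orientation': array([-3.07706788e+00, -6.26643044e-01,  5.73210193e-04]), 'contact_force': array([-0.4735844 ,  0.57850201, -0.34595039]), 'moment': array([-0.02325753,  0.028882  , -0.03116699]), 'grip_width': 0.08559433589081888} 0.0187
```

View pics/scene0.png

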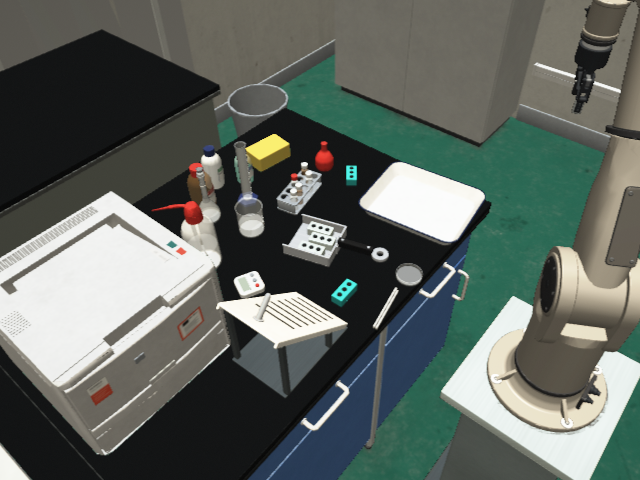

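View pics/top0.png

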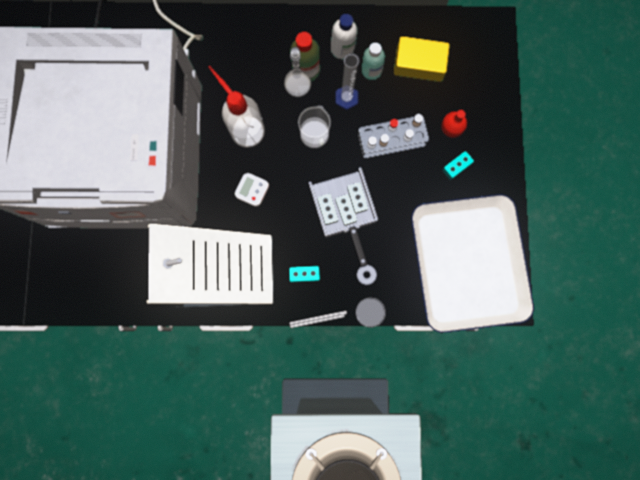

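View pics/wrist0.png

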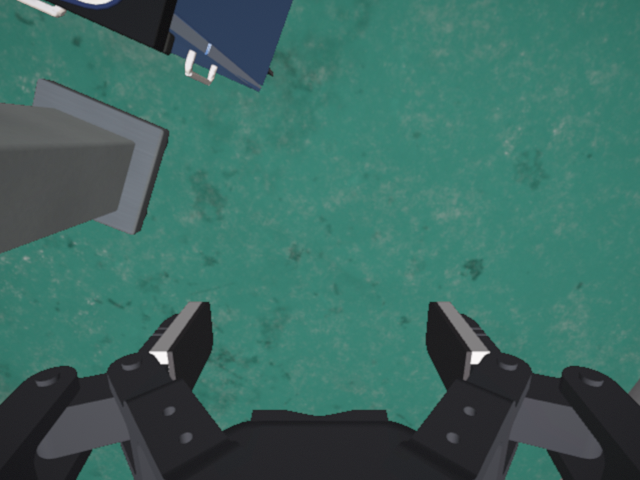

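The three white blocks with black wells sit in the pan at top (325–360, 185–225). The turquoise look-alikes at top (304,273) and (459,164) are outside it, so I leave them alone. The tray is at top (472,262), and the board is at (210,265) with its peg at (172,262). Next I enlarge crops to measure.

```bash
cat > h.py <<'E'
import numpy as np, cv2
from scipy.spatial.transform import Rotation as R
from bench import r, grab_frame, camera_params
def ray(p,u,v):
    d=np.array([(u-p['cx'])/p['fx'],(v-p['cy'])/p['fy'],1.]); return R.from_rotvec(p['attitude']).apply(d)
def at_z(p,u,v,z):
    d=ray(p,u,v); return p['eye']+d*(z-p['eye'][2])/d[2]
def proj(p,X):
    c=R.from_rotvec(p['attitude']).inv().apply(np.asarray(X)-p['eye']); c=np.atleast_2d(c)
    return np.c_[p['fx']*c[:,0]/c[:,2]+p['cx'],p['fy']*c[:,1]/c[:,2]+p['cy']]
def tri(p,a,q,b):
    d1=ray(p,*a);d2=ray(q,*b);A=np.c_[d1,-d2];s=np.linalg.lstsq(A,q['eye']-p['eye'],rcond=None)[0]
    P=p['eye']+s[0]*d1;Q=q['eye']+s[1]*d2;return (P+Q)/2,np.linalg.norm(P-Q)
def crop(src,dst,x0,y0,w,h,k):
    im=cv2.imread(src)[y0:y0+h,x0:x0+w]; im=cv2.resize(im,None,fx=k,fy=k,interpolation=cv2.INTER_CUBIC); cv2.imwrite(dst,im)
def snap(n,f):
    p=camera_params(n); cv2.imwrite(f,cv2.cvtColor(grab_frame(n),cv2.COLOR_RGB2BGR)); return p
E
python3 - <<'E'
from h import *
crop('pics/top0.png','pics/t_pan.png',290,155,130,180,4.4 if 0 else 4) if 0 else crop('pics/top0.png','pics/t_pan.png',290,160,130,150,4)
crop('pics/top0.png','pics/t_board.png',140,215,150,100,5)
crop('pics/scene0.png','pics/s_pan.png',270,205,140,70,5)
crop('pics/scene0.png','pics/s_board.png',205,280,150,115,5)
crop('pics/top0.png','pics/t_tray.png',400,180,150,160,3)
E
```

```text
(no output)
```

View pics/t_pan.png

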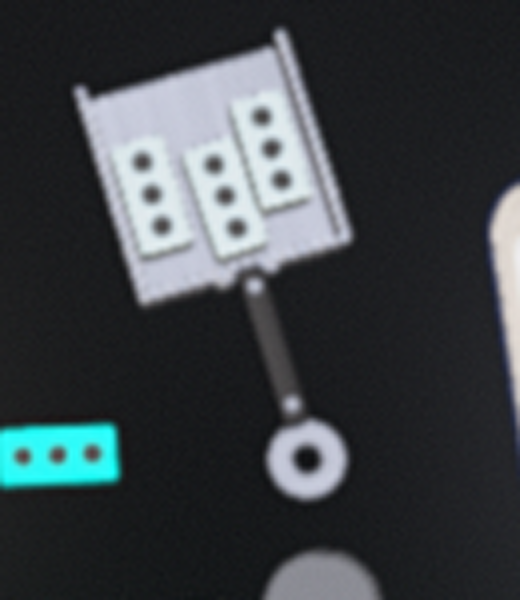

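View pics/t_board.png

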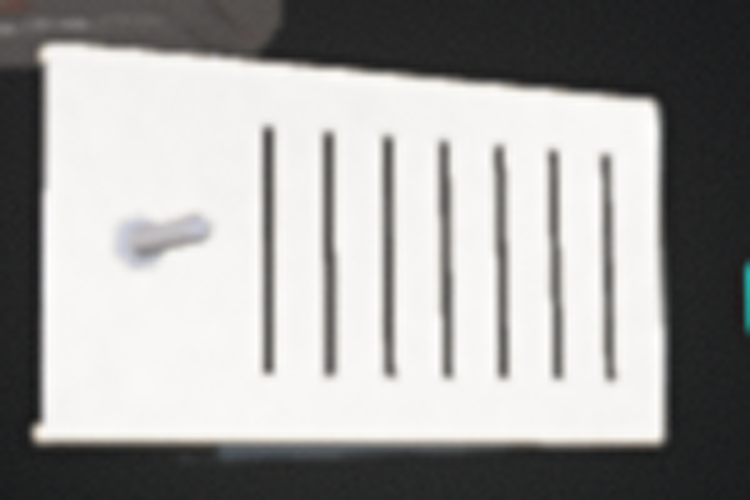

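View pics/s_pan.png

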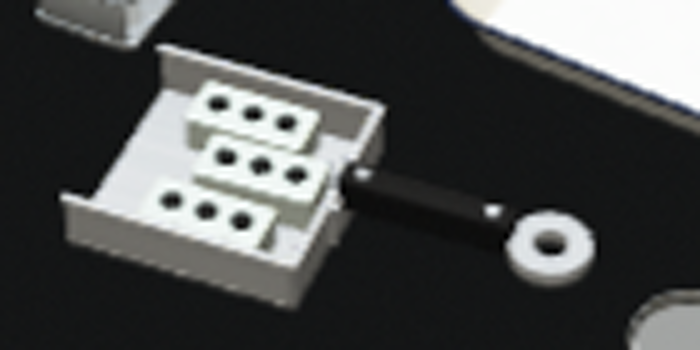

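View pics/s_board.png

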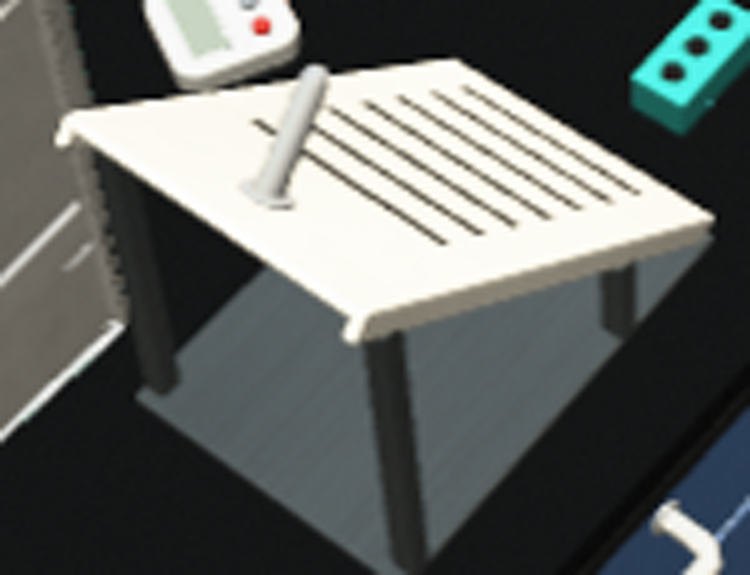

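View pics/t_tray.png

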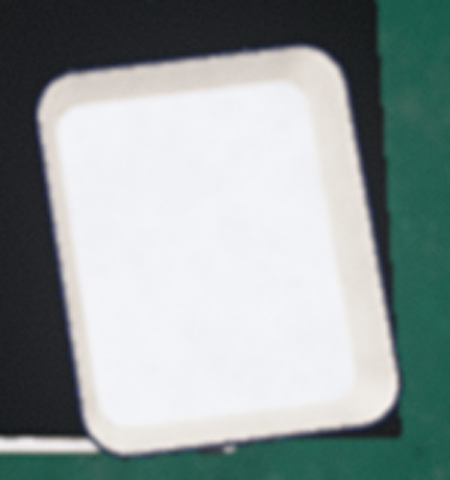

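```bash
cat > loc.py <<'E'
from h import *
from scipy.optimize import least_squares
T=camera_params('top');S=camera_params('scene')
t=lambda x,y,k,x0,y0:(x/k+x0,y/k+y0)
def fit(items,z0,Rf,x0):
    def res(q):
        M=Rf(q[2]); o=np.array([q[0],q[1],z0]); e=[]
        for P,cam,uv in items: e+=list((proj(cam,o+M.apply(P))[0]-uv))
        return e
    s=least_squares(res,x0,loss='soft_l1'); return s.x,np.array(res(s.x)).reshape(-1,2)
tp=lambda x,y:t(x,y,4,290,160); sp=lambda x,y:t(x,y,5,270,205)
mm=lambda *a:np.array(a)/1000.
pan=[(mm(-172,0,31),T,tp(307,459)),(mm(62,60,30),T,tp(80,90)),(mm(62,-60,30),T,tp(282,32)),
 (mm(-62,60,30),T,tp(143,303)),(mm(-62,-60,30),T,tp(351,240)),
 (mm(-172,0,31),S,sp(551,243)),(mm(62,60,30),S,sp(65,197)),(mm(62,-60,30),S,sp(160,46)),(mm(-62,60,30),S,sp(297,266)),(mm(-62,-60,30),S,sp(382,106))]
q,e=fit(pan,0,lambda a:R.from_euler('z',a),[.55,0,0.2]); print('pan',q,'\n',e.round(1))
tb=lambda x,y:t(x,y,5,140,215); sb=lambda x,y:t(x,y,5,205,280)
c=np.deg2rad(40)
def RB(a): return R.from_euler('z',a)*R.from_matrix(np.array([[np.cos(c),0,-np.sin(c)],[0,1,0],[np.sin(c)*-1,0,np.cos(c)]]).T if 0 else np.array([[np.cos(c),0,np.sin(c)],[0,1,0],[-np.sin(c),0,np.cos(c)]]))
board=[(mm(0,0,0),T,tb(138,243)),(mm(0,0,55),T,tb(205,226)),(mm(-35,75,0),T,tb(42,50)),(mm(245,75,0),T,tb(655,98)),(mm(245,-75,0),T,tb(663,442)),(mm(-35,-75,0),T,tb(40,435)),
 (mm(0,0,0),S,sb(268,192)),(mm(0,0,55),S,sb(315,73)),(mm(-35,75,0),S,sb(75,122)),(mm(245,75,0),S,sb(458,62)),(mm(245,-75,0),S,sb(712,218)),(mm(-35,-75,0),S,sb(362,322))]
q,e=fit(board,.178,RB,[.42,.38,-1.57]); print('board',q,'\n',e.round(1))
tt=lambda x,y:t(x,y,3,400,180)
for u in [(38,110),(345,85),(85,425),(400,375),(325,60),(60,80),(400,400),(100,445)]:
    print('tray rim',u,at_z(T,*tt(*u),.036).round(3))
# dish, printer, tweezers
for n,u,z in [('dish',(370,312),.012),('twL',(290,324),.005),('twR',(346,313),.005),('timer',(251,189),.019),('teal',(304,273),.024)]: print(n,at_z(T,*u,z).round(3))
E
python3 loc.py
```

```text
pan [0.61326252 0.00404698 0.29905593] 
 [[ 0.4 -0.2]
 [-0.2  0.2]
 [ 0.3 -0.3]
 [ 0.4 -0.8]
 [ 0.  -0.6]
 [ 0.1  0.6]
 [-0.1  0.8]
 [ 0.7  0.3]
 [-0.3  0.7]
 [ 0.4  0.5]]
board [ 0.45441153  0.35041005 -1.5312402 ] 
 [[-0.6  0.1]
 [-0.7  0.1]
 [ 1.5 -1.5]
 [-0.3  0.7]
 [-0.3 -0.2]
 [ 1.   1. ]
 [-0.5  2.1]
 [ 0.7 -0.2]
 [-2.4 -1.4]
 [-1.3 -0.3]
 [ 0.6  0.5]
 [ 0.8 -0.6]]
tray rim (38, 110) [ 0.577 -0.148  0.036]
tray rim (345, 85) [ 0.597 -0.378  0.036]
tray rim (85, 425) [ 0.347 -0.177  0.036]
tray rim (400, 375) [ 0.383 -0.407  0.036]
tray rim (325, 60) [ 0.616 -0.364  0.036]
tray rim (60, 80) [ 0.6   -0.165  0.036]
tray rim (400, 400) [ 0.365 -0.406  0.036]
tray rim (100, 445) [ 0.333 -0.187  0.036]
dish [ 0.368 -0.054  0.012]
twL [0.342 0.122 0.005]
twR [ 0.366 -0.001  0.005]
timer [0.642 0.212 0.019]
teal [0.453 0.091 0.024]
```

```bash
cat > go.py <<'E'
from h import *
def plan(target,yaw=None,axis='y'):
    """target TCP world; yaw: world angle of pan +x (jaws y perpendicular)"""
    o=r.get_obs(); M=R.from_rotvec(o['orientation']); d=(np.array(target)-o['tcp_pos'])*1000
    m=M.as_matrix(); print('clock',round(o['clock'],2),'tcp',o['tcp_pos'].round(4),'toolx',m[:,0].round(3),'tooly',m[:,1].round(3),'z',m[:,2].round(3),'w',o['grip_width'].round(4),'F',o['contact_force'].round(1))
    print('shift now-frame',M.inv().apply(d).round(1))
    if yaw is not None:
        tx=np.arctan2(m[1,0],m[0,0]); a=(yaw-tx+np.pi)%(2*np.pi)-np.pi
        # turn about tool z (down) by t rotates tool x by -t in world
        for k in (a,(a+2*np.pi)%(2*np.pi)-np.pi): 
            k=(k+np.pi)%(2*np.pi)-np.pi
            Mn=M*R.from_euler('z',-k); print('twist',round(-k,3),'shift after twist',Mn.inv().apply(d).round(1),'j7',o['joints'][6].round(2))
E
python3 -c "
from go import *
plan([.5244,-.0234,.12],.299)"
```

```text
Traceback (most recent call last):
  File "go.py", line 5, in plan
    m=M.as_matrix(); print('clock',round(o['clock'],2),'tcp',o['tcp_pos'].round(4),'toolx',m[:,0].round(3),'tooly',m[:,1].round(3),'z',m[:,2].round(3),'w',o['grip_width'].round(4),'F',o['contact_force'].round(1))
                                                                                                                                                           ^^^^^^^^^^^^^^^^^^^^^
AttributeError: 'float' object has no attribute 'round'
```

```bash
sed -i "s/o\['grip_width'\].round(4)/round(o['grip_width'],4)/" go.py; python3 -c "
from go import *
plan([.5244,-.0234,.12],.299)"
```

```text
clock 0.15 tcp [ 0.2638 -0.6208  0.2085] toolx [ 0.92   0.391 -0.   ] tooly [ 0.391 -0.92  -0.001] z [-0.001  0.001 -1.   ] w 0.0856 F [-0.5  0.6 -0.3]
shift now-frame [ 473.5 -447.8   89. ]
twist 0.103 shift after twist [ 425.1 -494.    89. ] j7 -0.08
twist -3.039 shift after twist [-425.1  494.    89. ] j7 -0.08
```

Emit:
carry_out(motion="0 42 -40 0 0;0 42 -40 0 0;0 42 -40 0 0;0 42 -40 0 0;0 42 -40 0 0;0 42 -40 0 0;0 42 -40 0 0;0 42 -40 0 0", newtons=100)

```text
clock: 1.15
tcp_pos: [0.4485, -0.1936, 0.2092]
orientation: [3.078, 0.627, 0.0]
contact_force: [0.5, -0.3, 0.3]
grip_width: 0.0856
```

Emit:
carry_out(motion="0 42 -40 15 0;0 42 -40 15 0;0 42 -40 15 0;0 0 0 0 -0.18;0 0 0 0 -0.18;0 0 0 0 -0.18;0 0 0 0 -0.18;0 0 0 0 -0.18")

```text
clock: 2.15
tcp_pos: [0.5169, -0.0357, 0.164]
orientation: [-2.494, -1.911, 0.001]
contact_force: [-0.2, -0.3, 0.0]
grip_width: 0.0854
```

Emit:
carry_out(motion="0 0 0 0 -0.18;0 0 0 0 -0.18;0 0 0 0 -0.18;0 0 0 0 -0.18;0 0 0 0 -0.18;0 0 0 0 -0.18;0 0 0 0 -0.18;0 0 0 0 -0.18")

```text
clock: 3.15
tcp_pos: [0.5169, -0.0358, 0.164]
orientation: [-0.615, -3.08, 0.0]
contact_force: [0.8, -0.6, -0.1]
grip_width: 0.0856
```

```bash
python3 -c "
from go import *
plan([.5244,-.0234,.018],.299)
p=snap('wrist','pics/w1.png')
c,s=np.cos(.299),np.sin(.299)
for P in [(-62,0,44),(-154,0,44),(-172,0,34),(-93,0,44),(-62,60,30),(-62,-60,30)]:
    P=np.array(P)/1000; X=[.6133+c*P[0]-s*P[1],.0040+s*P[0]+c*P[1],P[2]]; print(P,proj(p,X))
"
```

```text
clock 3.15 tcp [ 0.5169 -0.0358  0.164 ] toolx [-0.923  0.384  0.   ] tooly [ 0.384  0.923 -0.   ] z [-0. -0. -1.] w 0.0856 F [ 0.8 -0.6 -0.1]
shift now-frame [ -2.2  14.4 146. ]
twist 2.449 shift after twist [ 10.9  -9.6 146. ] j7 0.85
twist -0.693 shift after twist [-10.9   9.6 146. ] j7 0.85
[-0.062  0.     0.044] [[361.50451495 256.93316677]]
[-0.154  0.     0.044] [[288.41179744 170.21145321]]
[-0.172  0.     0.034] [[274.45631698 151.25173464]]
[-0.093  0.     0.044] [[337.97167859 229.01235655]]
[-0.062  0.06   0.03 ] [[416.39595761 208.00543945]]
[-0.062 -0.06   0.03 ] [[306.78393531 292.54008369]]
```

View pics/w1.png

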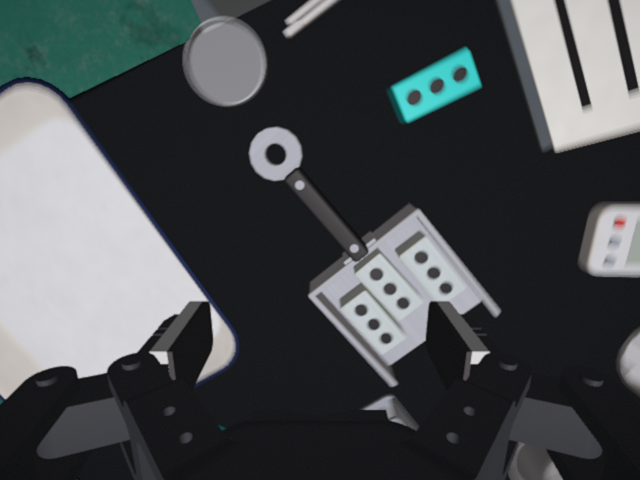

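The predicted pixels match the view: ring at (275,153), rivets at (299,184) and (354,248). I turn, align and descend most of the way.

Emit:
carry_out(motion="0 0 0 0 -0.173;0 0 0 0 -0.173;0 0 0 0 -0.173;0 0 0 0 -0.174;0 -11 10 0 0;0 0 0 35 0;0 0 0 35 0;0 0 0 35 0")

```text
clock: 4.2
tcp_pos: [0.5254, -0.0219, 0.0582]
orientation: [-0.45, 3.108, 0.0]
contact_force: [1.1, 0.3, 0.3]
grip_width: 0.0858
```

```bash
python3 -c "
from go import *
plan([.5244,-.0234,.018],.299)
p=snap('wrist','pics/w2.png')
c,s=np.cos(.299),np.sin(.299)
for P in [(-62,0,44),(-154,0,44),(-172,0,34),(-93,0,44),(-62,60,30),(-62,-60,30)]:
    P=np.array(P)/1000; X=[.6133+c*P[0]-s*P[1],.0040+s*P[0]+c*P[1],P[2]]; print(P,proj(p,X))
"
```

```text
clock 4.2 tcp [ 0.5254 -0.0219  0.0582] toolx [-0.959 -0.284 -0.001] tooly [-0.284  0.959 -0.   ] z [ 0.001  0.    -1.   ] w 0.0858 F [1.1 0.3 0.3]
shift now-frame [ 1.4 -1.2 40.2]
twist 3.13 shift after twist [-1.5  1.2 40.2] j7 1.29
twist -0.011 shift after twist [ 1.5 -1.2 40.2] j7 1.29
[-0.062  0.     0.044] [[319.45838497 326.01511949]]
[-0.154  0.     0.044] [[317.2138503  154.54171708]]
[-0.172  0.     0.034] [[316.83701889 115.9799828 ]]
[-0.093  0.     0.044] [[318.76966042 273.3993397 ]]
[-0.062  0.06   0.03 ] [[421.61680688 312.9285118 ]]
[-0.062 -0.06   0.03 ] [[217.5334964 315.0627139]]
```

View pics/w2.png

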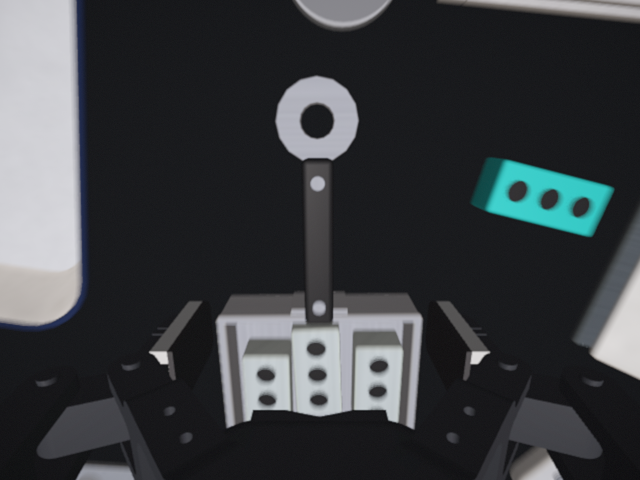

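Handle centred between the jaws (column 318). Lower and grip.

Emit:
carry_out(motion="0 0.5 -1 20 -0.011;0 0 0 20 0;1 0 0 0 0;1 0 0 0 0;1 0 0 0 0;1 0 0 0 0;1 0 0 0 0;1 0 0 0 0", newtons=120)

```text
clock: 5.25
tcp_pos: [0.5247, -0.0241, 0.02]
orientation: [-0.476, 3.105, -0.001]
contact_force: [-2.7, -0.6, 6.6]
grip_width: 0.0087
```

```bash
python3 -c "
from go import *
plan([.5244,-.0234,.018],.299)
p=snap('wrist','pics/w3.png')
"
```

```text
clock 5.25 tcp [ 0.5247 -0.0241  0.02  ] toolx [-0.954 -0.299 -0.   ] tooly [-0.299  0.954 -0.001] z [ 0.    -0.001 -1.   ] w 0.0087 F [-2.7 -0.6  6.6]
shift now-frame [0.1 0.8 2. ]
twist -3.137 shift after twist [-0.1 -0.8  2. ] j7 1.25
twist 0.005 shift after twist [0.1 0.8 2. ] j7 1.25
```

View pics/w3.png

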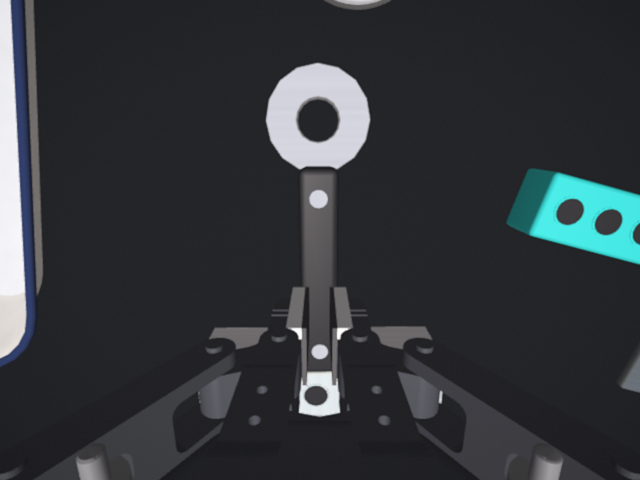

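Emit:
carry_out(motion="1 0 0 -5 0;1 0 0 -10 0;1 0 0 -15 0;1 0 0 -15 0;1 0 0 -15 0;1 0 0 0 0;1 0 0 0 0;1 0 0 0 0", newtons=120)

```text
clock: 6.3
tcp_pos: [0.524, -0.0241, 0.0786]
orientation: [0.476, -3.104, -0.0]
contact_force: [0.6, -0.0, -4.0]
grip_width: 0.008
```

```bash
python3 -c "
from go import *
plan([.5244,-.0234,.080],.299)
p=snap('wrist','pics/w4.png');snap('scene','pics/s4.png')
crop('pics/s4.png','pics/s4c.png',250,130,200,150,4)
"
```

```text
clock 6.3 tcp [ 0.524  -0.0241  0.0786] toolx [-0.954 -0.299  0.001] tooly [-0.299  0.954  0.   ] z [-0.001  0.    -1.   ] w 0.008 F [ 0.6 -0.  -4. ]
shift now-frame [-0.5  0.5 -1.4]
twist -3.136 shift after twist [ 0.5 -0.5 -1.4] j7 1.34
twist 0.005 shift after twist [-0.5  0.5 -1.4] j7 1.34
```

View pics/w4.png

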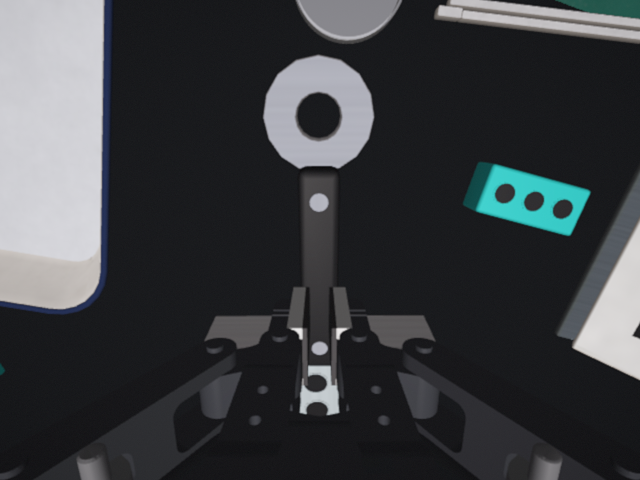

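View pics/s4c.png

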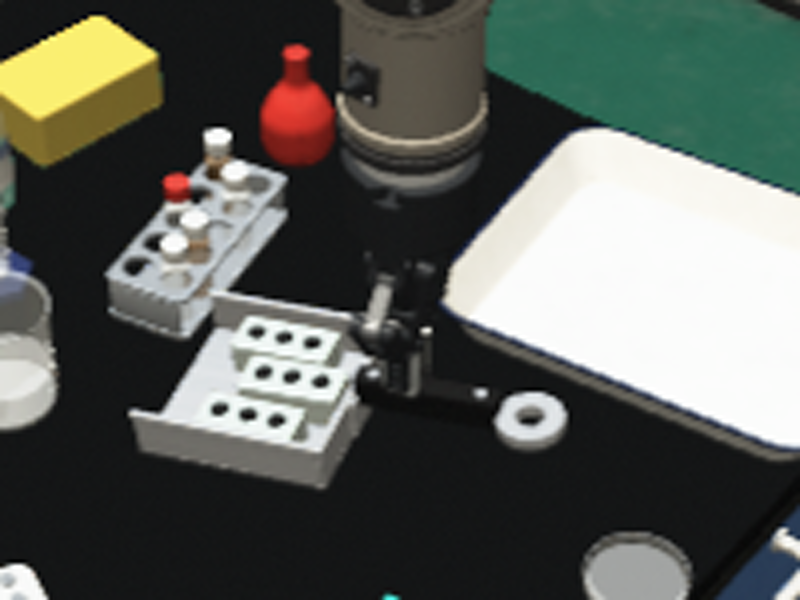

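The pan is lifted level with about 6° of droop, and the blocks are still in it. I raise it and turn the lip towards −y.

Emit:
carry_out(motion="1 0 0 -15 0;1 0 0 -25 0;1 0 0 -25 0.05;1 0 0 -15 0.1;1 0 0 0 0.15;1 0 0 0 0.15;1 0 0 0 0.15;1 0 0 0 0.15")

```text
clock: 7.4
tcp_pos: [0.5247, -0.0235, 0.1601]
orientation: [0.701, 3.062, 0.001]
contact_force: [0.1, 0.0, -3.6]
grip_width: 0.008
```

Emit:
carry_out(motion="1 0 0 0 0.15;1 0 0 0 0.15;1 0 0 0 0.15;1 0 0 0 0.15;1 0 0 0 0.15;1 0 0 0 0.15;1 0 0 0 0.09;1 0 0 0 0")

```text
clock: 8.4
tcp_pos: [0.5249, -0.0233, 0.16]
orientation: [2.064, 2.367, 0.002]
contact_force: [0.8, 0.0, -3.6]
grip_width: 0.0082
```

```bash
python3 -c "
from go import *
plan([.460,-.118,.159],-1.446)
p=snap('wrist','pics/w5.png');snap('scene','pics/s5.png')
crop('pics/s5.png','pics/s5c.png',250,100,260,195,3)
"
```

```text
clock 8.4 tcp [ 0.5249 -0.0233  0.16  ] toolx [-0.136  0.991  0.   ] tooly [0.991 0.136 0.001] z [ 0.001  0.    -1.   ] w 0.0082 F [ 0.8  0.  -3.6]
shift now-frame [-84.9 -77.2   0.9]
twist -3.13 shift after twist [85.9 76.2  0.9] j7 -0.13
twist 0.012 shift after twist [-85.9 -76.2   0.9] j7 -0.13
```

View pics/w5.png

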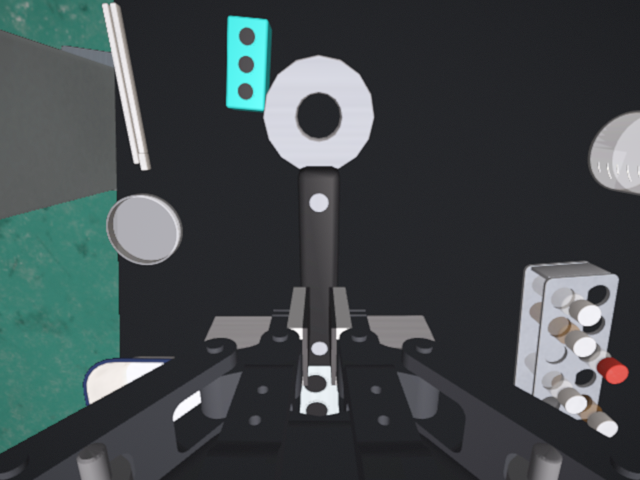

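View pics/s5c.png

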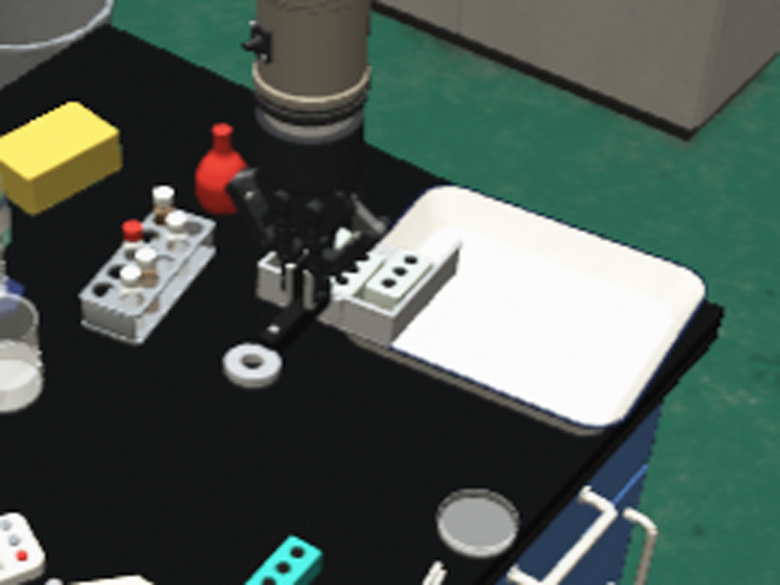

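Emit:
carry_out(motion="1 -10 -7 0 0.012;1 -20 -15 0 0;1 -26 -18 0 0;1 -26 -18 0 0;1 -19 -14 0 0;1 -10 -8 10 0;1 0 0 20 0;1 0 0 20 0")

```text
clock: 9.5
tcp_pos: [0.4587, -0.1441, 0.1083]
orientation: [-2.081, -2.354, -0.0]
contact_force: [0.3, -0.1, -4.9]
grip_width: 0.0081
```

Emit:
carry_out(motion="1 0 0 20 0;1 0 0 14 0;1 0 0 6 0;1 0 0 0 0;1 0 0 0 0;1 0 0 0 0;1 0 0 0 0;1 0 0 0 0", newtons=60)

```text
clock: 10.5
tcp_pos: [0.459, -0.1441, 0.0694]
orientation: [2.081, 2.353, 0.0]
contact_force: [0.2, -0.2, -4.3]
grip_width: 0.0081
```

```bash
python3 -c "
from go import *
plan([.460,-.118,.159],-1.446)
p=snap('wrist','pics/w6.png');snap('scene','pics/s6.png')
crop('pics/s6.png','pics/s6c.png',290,130,240,150,3)
a=cv2.imread('pics/w6.png')[40:400,180:460];cv2.imwrite('pics/w6c.png',a)
"
```

```text
clock 10.5 tcp [ 0.459  -0.1441  0.0694] toolx [-0.123  0.992 -0.   ] tooly [0.992 0.123 0.   ] z [ 0. -0. -1.] w 0.0081 F [ 0.2 -0.2 -4.3]
shift now-frame [ 25.7   4.2 -89.6]
twist 3.14 shift after twist [-25.7  -4.3 -89.6] j7 0.05
twist -0.002 shift after twist [ 25.7   4.3 -89.6] j7 0.05
```

View pics/w6c.png

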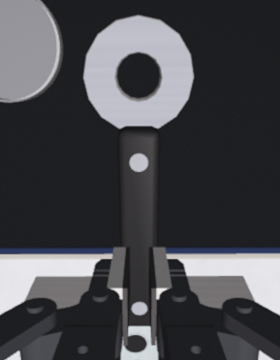

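View pics/s6c.png

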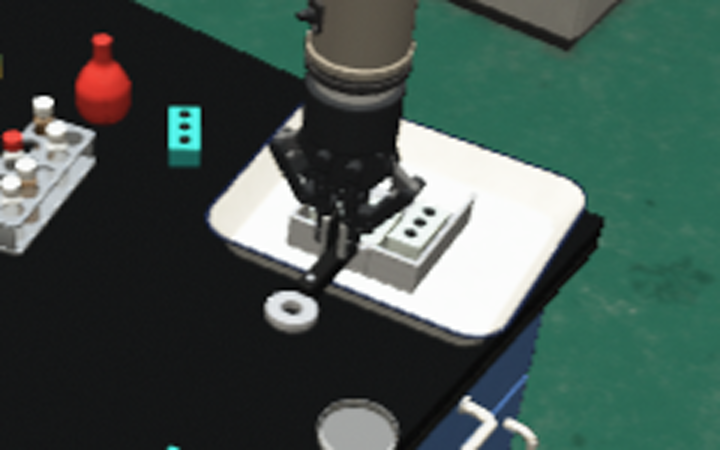

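Emit:
carry_out(motion="1 0 0 0 0;1 0 0 0 0;1 0 0 0 0;1 0 0 0 0;1 0 0 0 0;1 0 0 0 0;1 0 0 0 0;1 0 0 0 0", newtons=25)

```text
clock: 11.6
tcp_pos: [0.4589, -0.144, 0.0692]
orientation: [-2.081, -2.354, 0.0]
contact_force: [-0.0, 0.9, -3.2]
grip_width: 0.008
```

```bash
python3 -c "
from go import *
plan([.460,-.118,.159],-1.446)
p=snap('wrist','pics/w7.png');snap('scene','pics/s7.png')
crop('pics/s7.png','pics/s7c.png',290,130,240,150,3)
a=cv2.imread('pics/w7.png')[0:400,180:460];cv2.imwrite('pics/w7c.png',a)
"
```

```text
clock 11.6 tcp [ 0.4589 -0.144   0.0692] toolx [-0.123  0.992 -0.   ] tooly [ 0.992  0.123 -0.   ] z [-0. -0. -1.] w 0.008 F [-0.   0.9 -3.2]
shift now-frame [ 25.7   4.3 -89.8]
twist 3.14 shift after twist [-25.7  -4.3 -89.8] j7 0.05
twist -0.002 shift after twist [ 25.7   4.3 -89.8] j7 0.05
```

View pics/w7c.png

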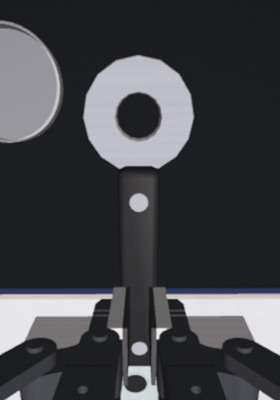

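View pics/s7c.png

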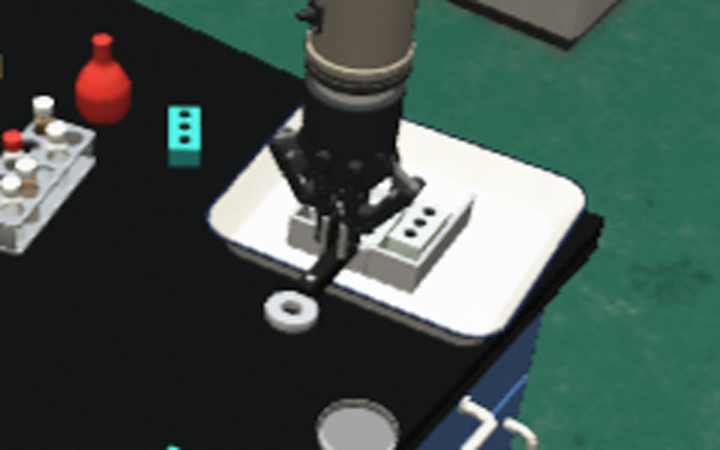

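Emit:
carry_out(motion="1 0 0 0 0;1 0 0 0 0;0.94 0 0 0 0;0.94 0 0 0 0;0.94 0 0 0 0;0.92 0 0 0 0;0.92 0 0 0 0;0.92 0 0 0 0", newtons=20)

```text
clock: 12.7
tcp_pos: [0.4589, -0.144, 0.0692]
orientation: [2.081, 2.354, -0.0]
contact_force: [0.3, -0.2, -4.0]
grip_width: 0.0083
```

```bash
python3 -c "
from go import *
print(r.get_obs()['moment'])
plan([.460,-.118,.159],-1.446)
p=snap('wrist','pics/w8.png')
a=cv2.imread('pics/w8.png')[0:400,180:460];cv2.imwrite('pics/w8c.png',a)
"
```

```text
[ 0.25212463  0.05478131 -0.00074492]
clock 12.7 tcp [ 0.4589 -0.144   0.0692] toolx [-0.123  0.992 -0.   ] tooly [ 0.992  0.123 -0.   ] z [-0. -0. -1.] w 0.0083 F [ 0.3 -0.2 -4. ]
shift now-frame [ 25.7   4.3 -89.8]
twist 3.14 shift after twist [-25.7  -4.3 -89.8] j7 0.05
twist -0.002 shift after twist [ 25.7   4.3 -89.8] j7 0.05
```

View pics/w8c.png

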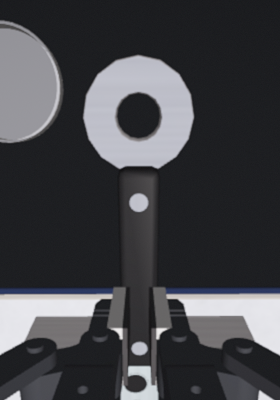

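Emit:
carry_out(motion="0.91 0 0 0 0;0.91 0 0 0 0;0.905 0 0 0 0;0.905 0 0 0 0;0.9 0 0 0 0;0.9 0 0 0 0;0.9 0 0 0 0;0.9 0 0 0 0", newtons=20)

```text
clock: 13.75
tcp_pos: [0.4589, -0.144, 0.0692]
orientation: [-2.081, -2.354, 0.0]
contact_force: [-0.6, 0.7, -4.1]
grip_width: 0.0092
```

```bash
python3 -c "
from go import *
print(r.get_obs()['moment'])
plan([.460,-.118,.159],-1.446)
p=snap('wrist','pics/w9.png')
a=cv2.imread('pics/w9.png')[0:400,180:460];cv2.imwrite('pics/w9c.png',a)
"
```

```text
[ 0.22294431 -0.00513197 -0.03875678]
clock 13.75 tcp [ 0.4589 -0.144   0.0692] toolx [-0.123  0.992  0.   ] tooly [ 0.992  0.123 -0.   ] z [-0.  0. -1.] w 0.0092 F [-0.6  0.7 -4.1]
shift now-frame [ 25.7   4.3 -89.8]
twist 3.14 shift after twist [-25.7  -4.3 -89.8] j7 0.05
twist -0.002 shift after twist [ 25.7   4.3 -89.8] j7 0.05
```

View pics/w9c.png

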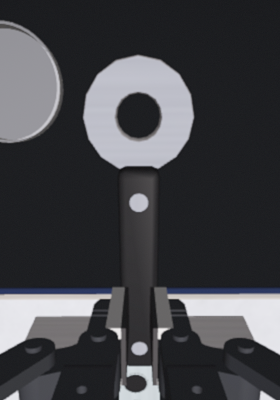

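Emit:
carry_out(motion="0.89 0 0 0 0;0.89 0 0 0 0;0.89 0 0 0 0;0.88 0 0 0 0;0.88 0 0 0 0;0.88 0 0 0 0;0.88 0 0 0 0;0.88 0 0 0 0", newtons=20)

```text
clock: 14.8
tcp_pos: [0.4589, -0.144, 0.0692]
orientation: [-2.081, -2.354, -0.0]
contact_force: [-0.7, 1.0, -4.2]
grip_width: 0.0102
```

```bash
python3 -c "
from go import *
print(r.get_obs()['moment'])
plan([.460,-.118,.159],-1.446)
p=snap('wrist','pics/w10.png')
a=cv2.imread('pics/w10.png')[0:400,180:460];cv2.imwrite('pics/w10c.png',a)
"
```

```text
[ 0.19488511  0.05745195 -0.00284047]
clock 14.8 tcp [ 0.4589 -0.144   0.0692] toolx [-0.123  0.992  0.   ] tooly [0.992 0.123 0.   ] z [-0.  0. -1.] w 0.0102 F [-0.7  1.  -4.2]
shift now-frame [ 25.7   4.2 -89.8]
twist 3.14 shift after twist [-25.7  -4.3 -89.8] j7 0.05
twist -0.002 shift after twist [ 25.7   4.3 -89.8] j7 0.05
```

View pics/w10c.png

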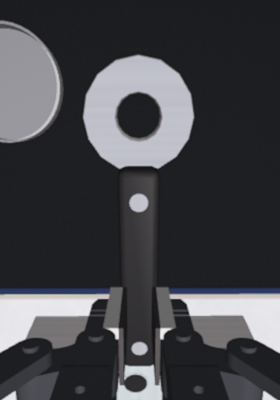

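Emit:
carry_out(motion="0.87 0 0 0 0;0.87 0 0 0 0;0.86 0 0 0 0;0.86 0 0 0 0;0.85 0 0 0 0;0.85 0 0 0 0;0.85 0 0 0 0;0.85 0 0 0 0", newtons=20)

```text
clock: 15.85
tcp_pos: [0.4589, -0.144, 0.0692]
orientation: [2.081, 2.354, -0.0]
contact_force: [-0.2, -0.4, -3.6]
grip_width: 0.0134
```

```bash
python3 -c "
from go import *
print(r.get_obs()['moment'])
plan([.460,-.118,.159],-1.446)
p=snap('wrist','pics/w11.png')
a=cv2.imread('pics/w11.png')[0:400,180:460];cv2.imwrite('pics/w11c.png',a)
"
```

```text
[0.18715423 0.02308878 0.00657638]
clock 15.85 tcp [ 0.4589 -0.144   0.0692] toolx [-0.123  0.992 -0.   ] tooly [0.992 0.123 0.   ] z [ 0. -0. -1.] w 0.0134 F [-0.2 -0.4 -3.6]
shift now-frame [ 25.7   4.3 -89.8]
twist 3.14 shift after twist [-25.7  -4.3 -89.8] j7 0.05
twist -0.002 shift after twist [ 25.7   4.3 -89.8] j7 0.05
```

View pics/w11c.png

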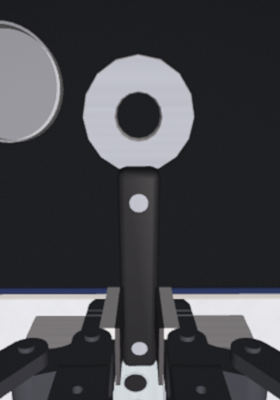

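Emit:
carry_out(motion="0.84 0 0 0 0;0.84 0 0 0 0;0.84 0 0 0 0;0.83 0 0 0 0;0.83 0 0 0 0;0.83 0 0 0 0;0.83 0 0 0 0;0.83 0 0 0 0", newtons=20)

```text
clock: 16.9
tcp_pos: [0.459, -0.1441, 0.0692]
orientation: [2.081, 2.354, -0.0]
contact_force: [0.1, -0.4, -2.8]
grip_width: 0.0148
```

```bash
python3 -c "
from go import *
print(r.get_obs()['moment'])
plan([.460,-.118,.159],-1.446)
p=snap('wrist','pics/w12.png')
a=cv2.imread('pics/w12.png')[0:400,180:460];cv2.imwrite('pics/w12c.png',a)
"
```

```text
[-0.12222191 -0.07372789  0.00677706]
clock 16.9 tcp [ 0.459  -0.1441  0.0692] toolx [-0.123  0.992 -0.   ] tooly [0.992 0.123 0.   ] z [ 0. -0. -1.] w 0.0148 F [ 0.1 -0.4 -2.8]
shift now-frame [ 25.7   4.2 -89.8]
twist 3.14 shift after twist [-25.7  -4.3 -89.8] j7 0.05
twist -0.002 shift after twist [ 25.7   4.3 -89.8] j7 0.05
```

View pics/w12c.png

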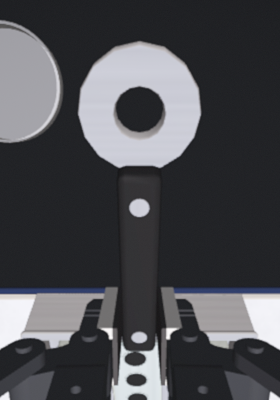

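It slipped to about 17° with the lip on the tray floor. I now raise the handle while the lip stays down.

Emit:
carry_out(motion="0.83 -3 0 -6 0;0.83 -3 0 -6 0;0.83 -3 0 -6 0;0.83 -3 0 -6 0;0.83 -3 0 -6 0;0.83 0 0 0 0;0.83 0 0 0 0;0.83 0 0 0 0", newtons=20)

```text
clock: 17.95
tcp_pos: [0.4608, -0.1585, 0.0991]
orientation: [-2.08, -2.354, -0.0]
contact_force: [0.8, 0.7, -2.0]
grip_width: 0.0143
```

```bash
python3 -c "
from go import *
print(r.get_obs()['moment'])
plan([.460,-.118,.159],-1.446)
p=snap('wrist','pics/w13.png');snap('scene','pics/s13.png')
crop('pics/s13.png','pics/s13c.png',290,130,240,150,3)
a=cv2.imread('pics/w13.png')[0:420,180:460];cv2.imwrite('pics/w13c.png',a)
"
```

```text
[ 0.20066886 -0.06010455  0.02735496]
clock 17.95 tcp [ 0.4608 -0.1585  0.0991] toolx [-0.123  0.992  0.   ] tooly [ 0.992  0.123 -0.   ] z [-0.  0. -1.] w 0.0143 F [ 0.8  0.7 -2. ]
shift now-frame [ 40.3   4.2 -59.9]
twist 3.14 shift after twist [-40.3  -4.3 -59.9] j7 0.11
twist -0.001 shift after twist [ 40.3   4.3 -59.9] j7 0.11
```

View pics/w13c.png

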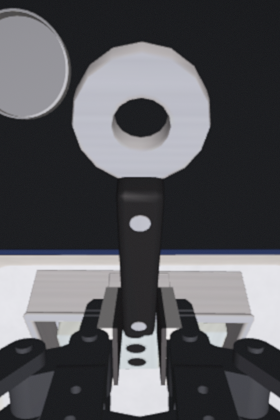

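View pics/s13c.png

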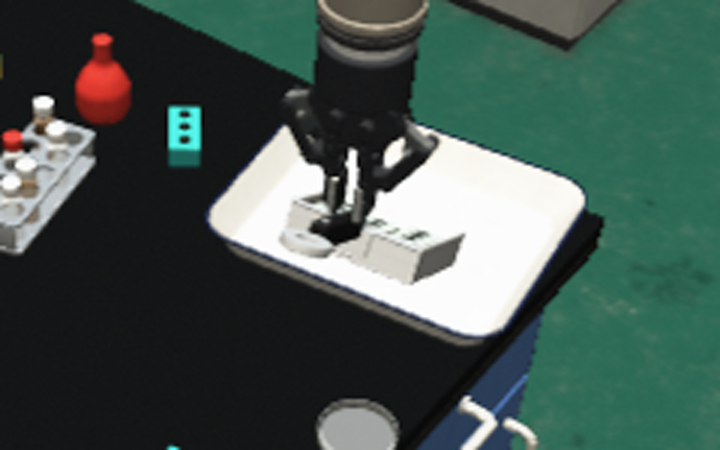

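Emit:
carry_out(motion="0.83 -2 0 -6 0;0.83 -2 0 -6 0;0.83 -2 0 -6 0;0.83 0 0 -4 0;0.83 0 0 0 0;0.83 0 0 0 0;0.83 0 0 0 0;0.83 0 0 0 0", newtons=20)

```text
clock: 19.05
tcp_pos: [0.4618, -0.1644, 0.1213]
orientation: [-2.08, -2.354, -0.001]
contact_force: [-0.1, 3.9, 2.5]
grip_width: 0.0144
```

```bash
python3 -c "
from go import *
print(r.get_obs()['moment'])
plan([.460,-.118,.159],-1.446)
p=snap('wrist','pics/w14.png');snap('scene','pics/s14.png')
crop('pics/s14.png','pics/s14c.png',290,130,240,150,3)
a=cv2.imread('pics/w14.png')[0:420,180:460];cv2.imwrite('pics/w14c.png',a)
"
```

```text
[0.65919706 0.04401813 0.03337098]
clock 19.05 tcp [ 0.4618 -0.1644  0.1213] toolx [-0.123  0.992  0.   ] tooly [0.992 0.123 0.   ] z [ 0.  0. -1.] w 0.0144 F [-0.1  3.9  2.5]
shift now-frame [ 46.3   4.  -37.7]
twist 3.14 shift after twist [-46.3  -4.  -37.7] j7 0.15
twist -0.001 shift after twist [ 46.3   4.  -37.7] j7 0.15
```

View pics/w14c.png

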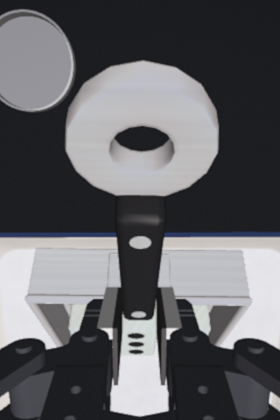

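View pics/s14c.png

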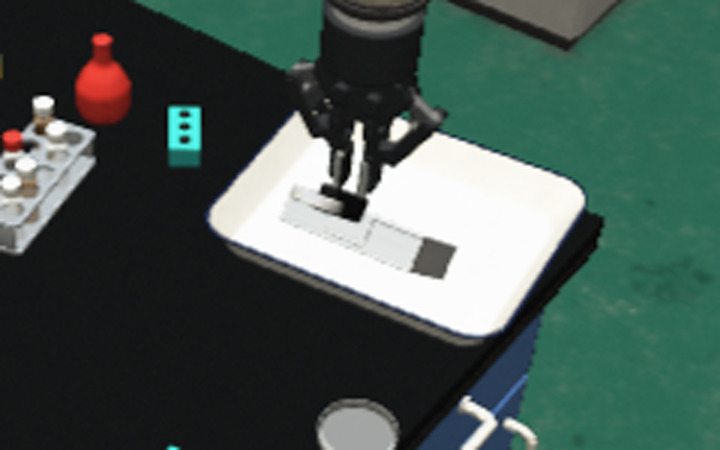

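```bash
python3 -c "
from go import *
o=r.get_obs();print(o['contact_force'],o['moment'])
snap('top','pics/t15.png')
crop('pics/t15.png','pics/t15c.png',380,170,170,170,4)
o=r.get_obs();print(o['contact_force'],o['moment'])
crop('pics/s14.png','pics/s14d.png',370,170,90,65,8)
"
```

```text
[-0.13864581  3.37532825  2.38442162] [ 0.68510163  0.03149868 -0.00887565]
[-0.74758641  2.64072157  3.19256655] [ 0.67415437 -0.00292898  0.02589432]
```

View pics/t15c.png

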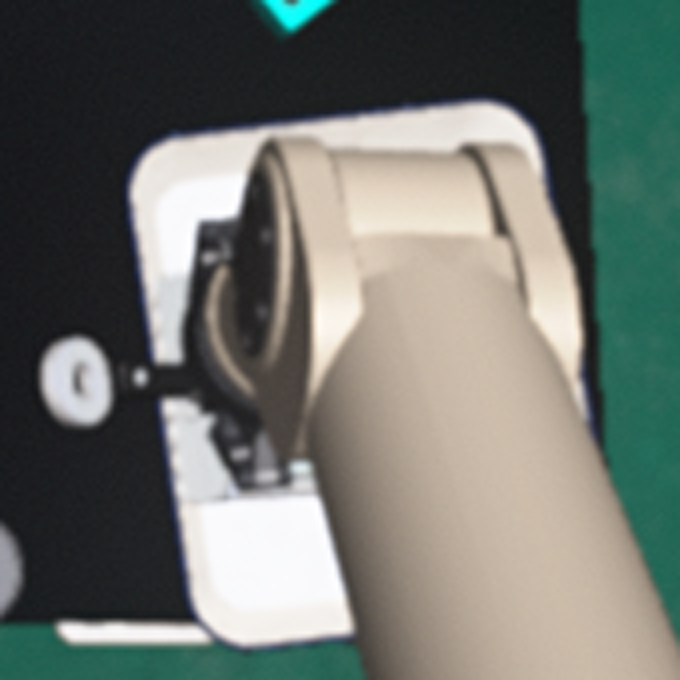

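View pics/s14d.png

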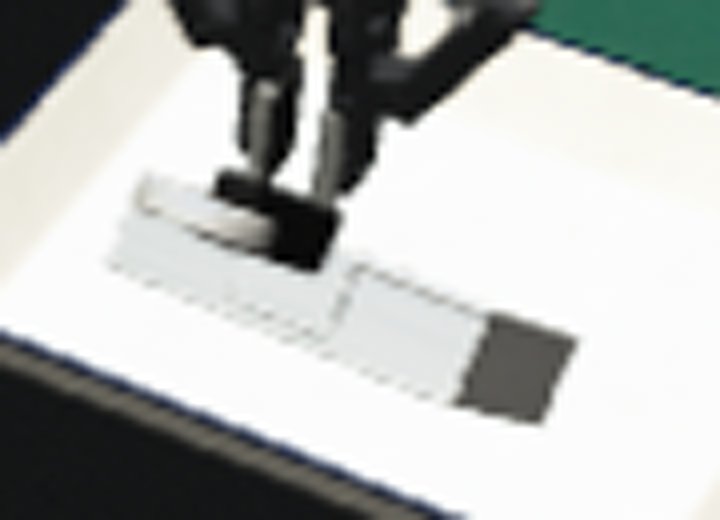

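View pics/w14.png

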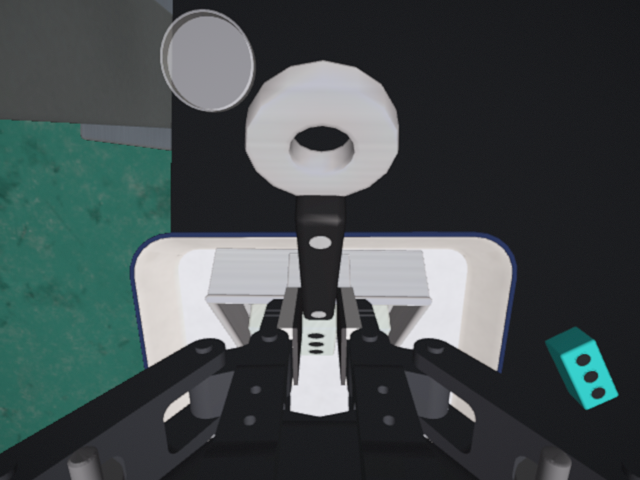

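Emit:
carry_out(motion="0.83 0 0 -5 0;0.83 0 0 -5 0;0.83 0 0 -5 0;0.83 0 0 -5 0;0.83 0 0 0 0;0.83 0 0 0 0;0.83 0 0 0 0;1 0 0 0 0", newtons=20)

```text
clock: 20.2
tcp_pos: [0.462, -0.1647, 0.1415]
orientation: [2.08, 2.354, 0.001]
contact_force: [2.8, 0.6, 0.4]
grip_width: 0.0085
```

```bash
python3 -c "
from go import *
print(r.get_obs()['moment'])
plan([.460,-.118,.159],-1.446)
p=snap('wrist','pics/w16.png');snap('scene','pics/s16.png')
crop('pics/s16.png','pics/s16c.png',370,160,100,75,7)
"
```

```text
[-0.03992601 -0.29682227 -0.04995467]
clock 20.2 tcp [ 0.462  -0.1647  0.1415] toolx [-0.123  0.992 -0.   ] tooly [0.992 0.123 0.001] z [ 0.001  0.    -1.   ] w 0.0085 F [2.8 0.6 0.4]
shift now-frame [ 46.6   3.8 -17.6]
twist 3.14 shift after twist [-46.6  -3.8 -17.6] j7 0.17
twist -0.002 shift after twist [ 46.6   3.8 -17.6] j7 0.17
```

View pics/w16.png

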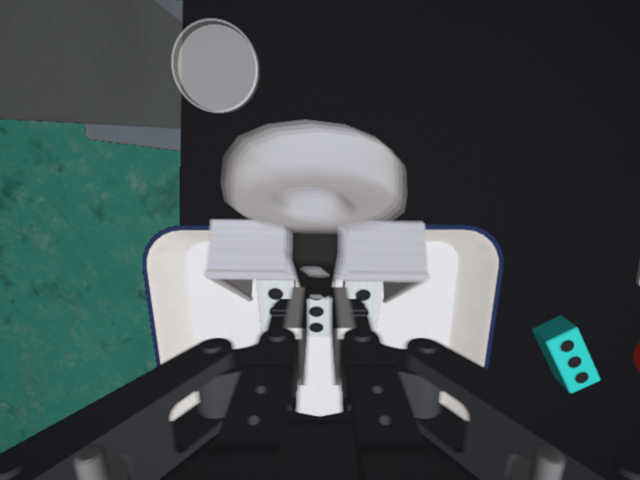

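View pics/s16c.png

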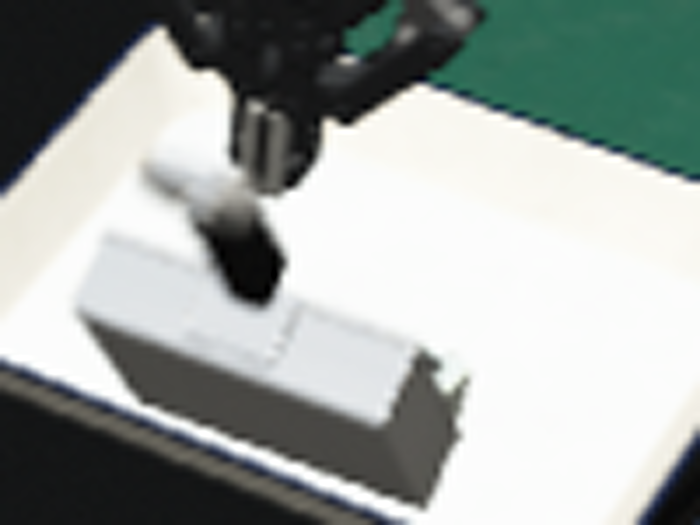

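Emit:
carry_out(motion="1 0 0 0 0;1 0 0 0 0;1 3 0 -5 0;1 3 0 -5 0;1 3 0 -5 0;1 0 0 0 0;1 0 0 0 0;1 0 0 0 0", newtons=60)

```text
clock: 21.3
tcp_pos: [0.4603, -0.156, 0.156]
orientation: [-2.081, -2.353, 0.0]
contact_force: [0.3, -1.0, -0.4]
grip_width: 0.0001
```

```bash
python3 -c "
from go import *
print(r.get_obs()['moment'])
plan([.460,-.118,.159],-1.446)
p=snap('wrist','pics/w17.png');snap('scene','pics/s17.png')
crop('pics/s17.png','pics/s17c.png',350,130,160,120,5)
"
```

```text
[ 0.00193945  0.00715505 -0.05522983]
clock 21.3 tcp [ 0.4603 -0.156   0.156 ] toolx [-0.122  0.992  0.   ] tooly [ 0.992  0.122 -0.   ] z [-0.  0. -1.] w 0.0001 F [ 0.3 -1.  -0.4]
shift now-frame [37.8  4.4 -3. ]
twist 3.14 shift after twist [-37.8  -4.5  -3. ] j7 0.17
twist -0.002 shift after twist [37.8  4.5 -3. ] j7 0.17
```

View pics/w17.png

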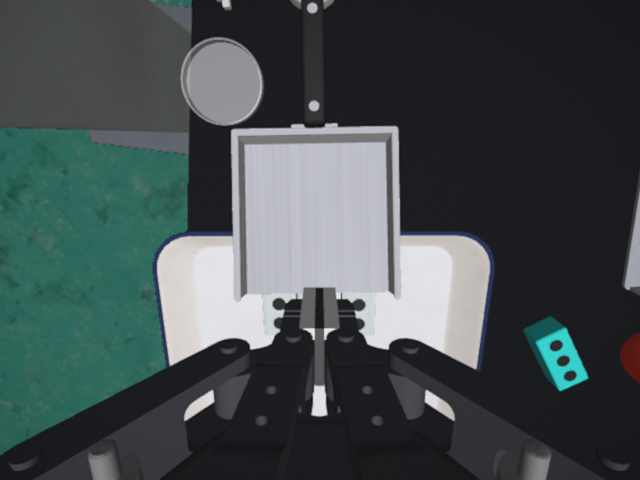

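View pics/s17c.png

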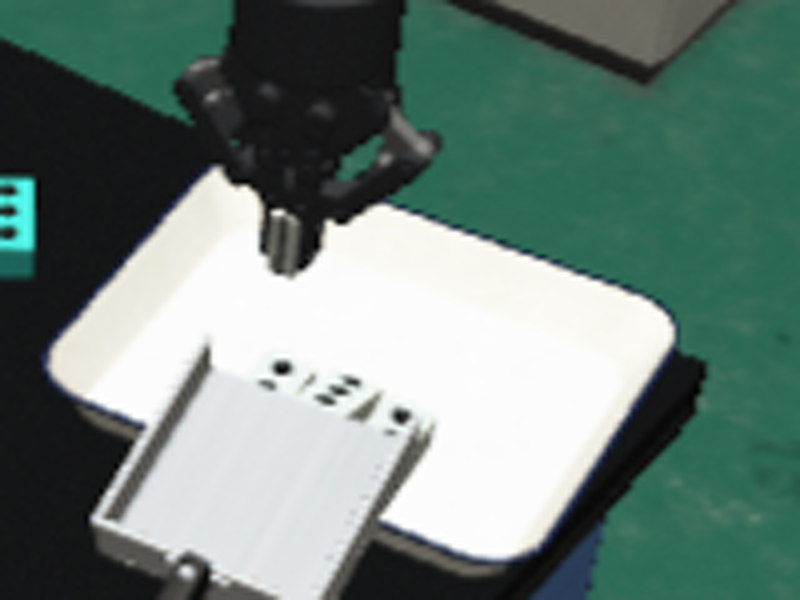

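The pan turned out of the loose grip. The blocks have slid into the tray, and the pan now leans with its lip over the tray rim and its handle on the bench. I back off for a better view.

Emit:
carry_out(motion="0.5 25 0 -15 0;0 35 0 -15 0;0 35 0 -15 0;0 30 0 -10 0;0 0 0 0 0;0 0 0 0 0;0 0 0 0 0;0 0 0 0 0")

```text
clock: 22.4
tcp_pos: [0.4449, -0.0325, 0.2109]
orientation: [-2.082, -2.352, 0.001]
contact_force: [-0.4, 0.1, -0.1]
grip_width: 0.0854
```

```bash
python3 -c "
from go import *
plan([.460,-.118,.159],-1.446)
p=snap('wrist','pics/w18.png');print(p);np.save('w18.npy',np.r_[p['eye'],p['attitude']]);snap('scene','pics/s18.png');snap('top','pics/t18.png')
crop('pics/s18.png','pics/s18c.png',330,150,160,120,5)
crop('pics/t18.png','pics/t18c.png',340,180,200,150,4)
"
```

```text
clock 22.4 tcp [ 0.4449 -0.0325  0.2109] toolx [-0.121  0.993  0.   ] tooly [ 0.993  0.121 -0.001] z [-0.001  0.    -1.   ] w 0.0854 F [-0.4  0.1 -0.1]
shift now-frame [-86.7   4.7  51.9]
twist 3.138 shift after twist [86.7 -4.4 51.9] j7 -0.03
twist -0.003 shift after twist [-86.7   4.4  51.9] j7 -0.03
{'fx': 362.62447129742975, 'fy': 362.62447129742975, 'cx': 318.9733573414731, 'cy': 241.11757242825792, 'eye': array([0.4366328 , 0.03722997, 0.37542103]), 'attitude': array([2.8522418 , 0.17268502, 0.02314875])}
```

View pics/w18.png

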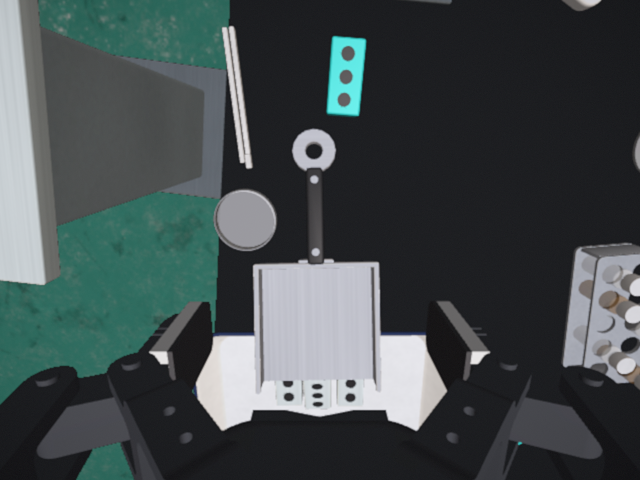

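View pics/s18c.png

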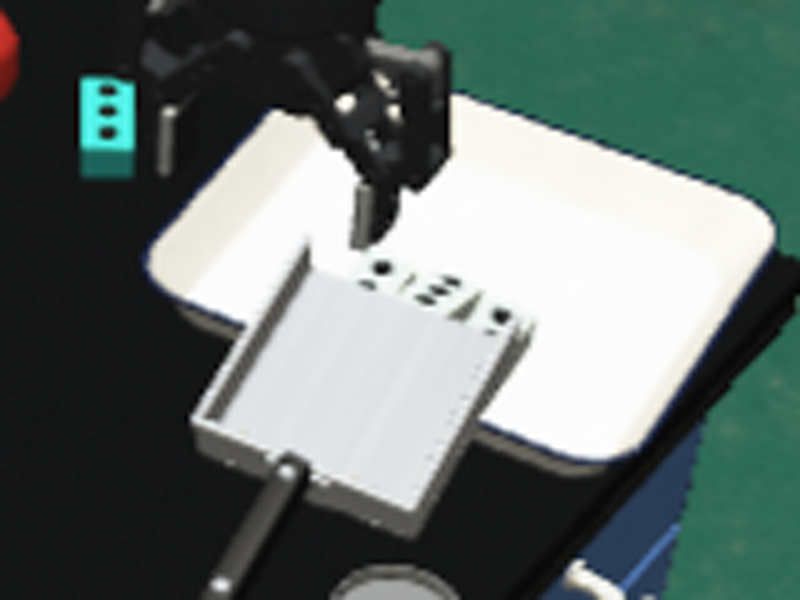

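View pics/t18c.png

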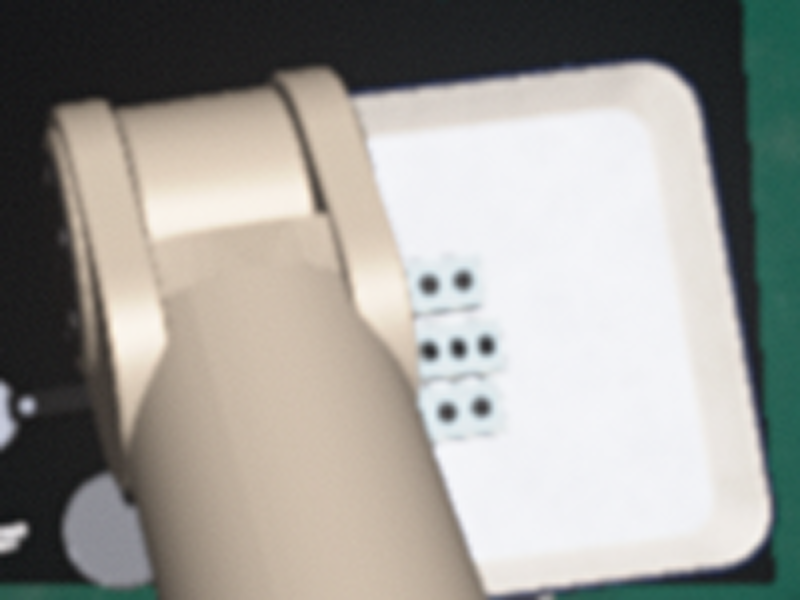

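```bash
cat > fit6.py <<'E'
from h import *
from scipy.optimize import least_squares
def fit6(items,x0,prior=None):
    def res(q):
        M=R.from_rotvec(q[3:]);e=[]
        for P,cam,uv in items: e+=list(proj(cam,q[:3]+M.apply(P))[0]-uv)
        return e
    s=least_squares(res,x0,loss='soft_l1'); return s.x,np.array(res(s.x)).reshape(-1,2)
mm=lambda *a:np.array(a)/1000.
def desc(q,P=mm(-95,0,33)):
    M=R.from_rotvec(q[3:]).as_matrix()
    print('origin',q[:3].round(4),'xaxis',M[:,0].round(3),'y',M[:,1].round(3),'z',M[:,2].round(3),'yaw',np.arctan2(M[1,0],M[0,0]).round(3),'pitch noseup deg',np.rad2deg(np.arcsin(M[2,0])).round(1))
    for n,p in [('grasp',P),('eye',mm(-172,0,29)),('lip',mm(62,0,0)),('ringend',mm(-193,0,24)),('backbot',mm(-62,0,0))]: print(n,(q[:3]+M@p).round(4))
E
python3 - <<'E'
from fit6 import *
a=np.load('w18.npy');W=camera_params('wrist');W['eye'],W['attitude']=a[:3],a[3:]
S=camera_params('scene'); s=lambda x,y:(x/5+330,y/5+150)
it=[(mm(-172,0,31),W,(314,150)),(mm(62,-60,30),W,(257,391)),(mm(62,60,30),W,(379,391)),(mm(-62,-60,30),W,(254,264)),(mm(-62,60,30),W,(379,262)),
 (mm(62,60,30),S,s(308,240)),(mm(62,-60,30),S,s(533,320)),(mm(-62,60,30),S,s(193,420)),(mm(-62,-60,30),S,s(428,510))]
q,e=fit6(it,np.r_[.45,-.1,.03,R.from_euler('z',-1.45).as_rotvec()]);print(e.round(1));desc(q)
E
```

```text
[[-0.1 -0. ]
 [-0.7 -0.4]
 [ 0.  -0.7]
 [ 0.2  0.4]
 [-1.5  0.9]
 [-0.7 -1.7]
 [-2.6 -0.7]
 [-0.6 -0.5]
 [-3.8  0.3]]
origin [ 0.4573 -0.1494  0.0308] xaxis [ 0.13  -0.955  0.267] y [0.99  0.141 0.022] z [-0.059  0.262  0.963] yaw -1.435 pitch noseup deg 15.5
grasp [ 0.443  -0.0501  0.0372]
eye [0.4332 0.0224 0.0127]
lip [ 0.4654 -0.2086  0.0473]
ringend [0.4307 0.0411 0.0023]
backbot [ 0.4492 -0.0902  0.0142]
```

All three blocks stand upright in the tray at top (400–500, 260–430 in the crop). The fit puts the pan 15.5° nose-up, with its ring on the bench (z≈2 mm) and the floor on the rim. The dish at wrist (245,220) is close, so I approach with the fingers only half open.

```bash
python3 -c "
from go import *
plan([.443,-.0495,.021],-1.435)
"
```

```text
clock 22.55 tcp [ 0.445  -0.0322  0.211 ] toolx [-0.122  0.993  0.   ] tooly [ 0.993  0.122 -0.   ] z [-0.  0. -1.] w 0.0854 F [ 0.1  0.7 -0.5]
shift now-frame [-17.  -4. 190.]
twist 3.128 shift after twist [ 16.9   4.3 190. ] j7 -0.03
twist -0.014 shift after twist [-16.9  -4.3 190. ] j7 -0.03
```

Emit:
carry_out(motion="0.45 -17 -4 20 -0.014;0.45 0 0 45 0;0.45 0 0 45 0;0.45 0 0 45 0;0.45 0 0 35 0;0.45 0 0 0 0;1 0 0 0 0;1 0 0 0 0", newtons=100)

```text
clock: 23.55
tcp_pos: [0.4447, -0.0493, 0.0228]
orientation: [2.063, 2.366, 0.003]
contact_force: [-2.8, 0.5, 10.9]
grip_width: 0.0121
```

Emit:
carry_out(motion="1 0 0 0 0;1 0 0 0 0;1 0 0 -10 0;1 0 0 -15 0;1 0 0 -25 0;1 0 0 -25 0;1 0 0 -25 0;1 0 0 -10 0")

```text
clock: 24.55
tcp_pos: [0.444, -0.0494, 0.1333]
orientation: [2.063, 2.366, 0.002]
contact_force: [0.9, 0.0, -1.8]
grip_width: 0.0104
```

```bash
python3 -c "
from go import *
plan([.47,.10,.130],-1.531)
print(r.get_obs()['moment'])
p=snap('wrist','pics/w19.png')
"
```

```text
clock 24.55 tcp [ 0.444  -0.0494  0.1333] toolx [-0.136  0.991 -0.001] tooly [0.991 0.136 0.003] z [ 0.003 -0.001 -1.   ] w 0.0104 F [ 0.9  0.  -1.8]
shift now-frame [144.5  46.1   3.3]
twist -3.045 shift after twist [-148.2  -31.9    3.3] j7 -0.08
twist 0.097 shift after twist [148.2  31.9   3.3] j7 -0.08
[0.12756296 0.02111646 0.00555205]
```

View pics/w19.png

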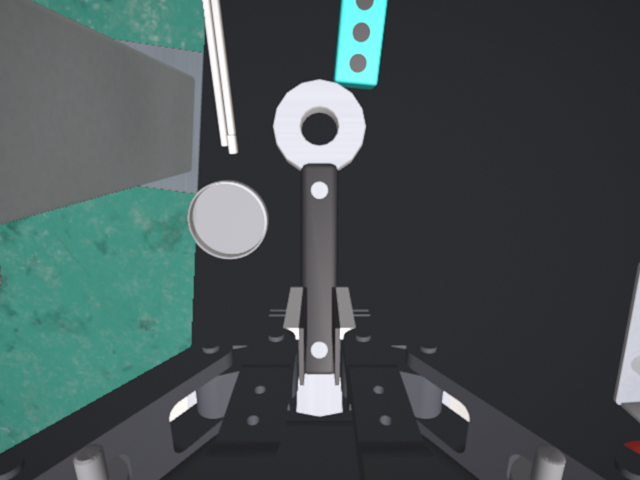

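Emit:
carry_out(motion="1 0 0 0 0.097;1 15 3 0 0;1 30 6 0 0;1 35 8 0 0;1 35 8 5 0;1 25 5 10 0;1 8 2 8 0;1 0 0 0 0")

```text
clock: 25.6
tcp_pos: [0.4684, 0.0994, 0.1072]
orientation: [-2.175, -2.265, 0.003]
contact_force: [0.2, -0.1, -1.9]
grip_width: 0.0103
```

Emit:
carry_out(motion="0.86 0 0 0 0;0.85 0 0 0 0;0.84 0 0 0 0;0.84 0 0 0 0;0.83 0 0 0 0;0.83 0 0 0 0;0.83 0 0 0 0;0.83 0 0 0 0", newtons=20)

```text
clock: 26.6
tcp_pos: [0.4692, 0.1, 0.1082]
orientation: [-2.177, -2.265, 0.0]
contact_force: [0.2, -0.7, -1.9]
grip_width: 0.0148
```

```bash
python3 -c "
from go import *
plan([.47,.10,.110],-1.531)
print(r.get_obs()['moment'])
p=snap('wrist','pics/w20.png');snap('scene','pics/s20.png')
crop('pics/s20.png','pics/s20c.png',270,180,160,120,5)
"
```

```text
clock 26.6 tcp [0.4692 0.1    0.1082] toolx [-0.04   0.999 -0.   ] tooly [ 0.999  0.04  -0.   ] z [-0. -0. -1.] w 0.0148 F [ 0.2 -0.7 -1.9]
shift now-frame [ 0.   0.8 -1.8]
twist -3.141 shift after twist [-0.  -0.8 -1.8] j7 -0.56
twist 0.0 shift after twist [ 0.   0.8 -1.8] j7 -0.56
[ 0.05947175 -0.04697946  0.01001405]
```

View pics/w20.png

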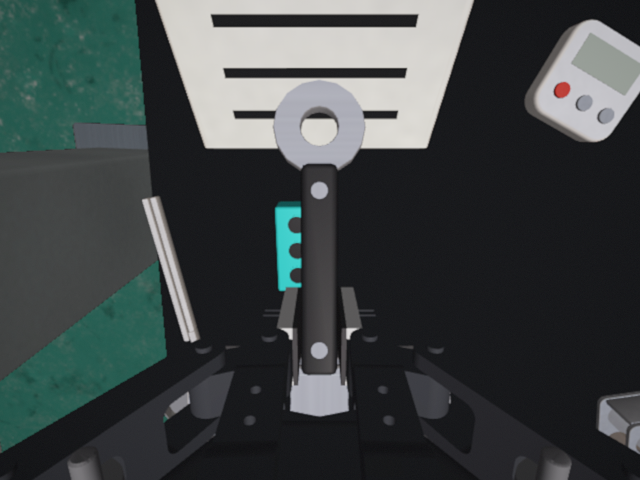

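View pics/s20c.png

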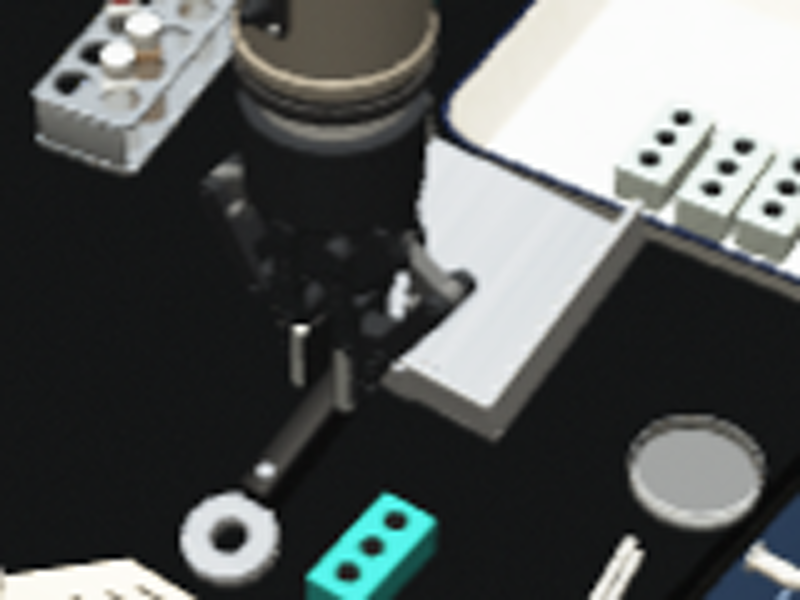

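Emit:
carry_out(motion="0.825 0 0 0 0;0.825 0 0 0 0;0.825 0 0 0 0;0.825 0 0 0 0;0.82 0 0 0 0;0.82 0 0 0 0;0.82 0 0 0 0;0.82 0 0 0 0")

```text
clock: 27.7
tcp_pos: [0.4693, 0.0999, 0.1082]
orientation: [2.176, 2.265, 0.0]
contact_force: [0.5, 0.2, -2.3]
grip_width: 0.0153
```

```bash
python3 -c "
from go import *
o=r.get_obs();print(o['moment'],o['contact_force'],o['grip_width'])
p=snap('wrist','pics/w21.png')
"
```

```text
[ 0.10475941  0.05710137 -0.04148895] [ 0.53643357  0.19068376 -2.26704479] 0.015301141817332307
```

View pics/w21.png

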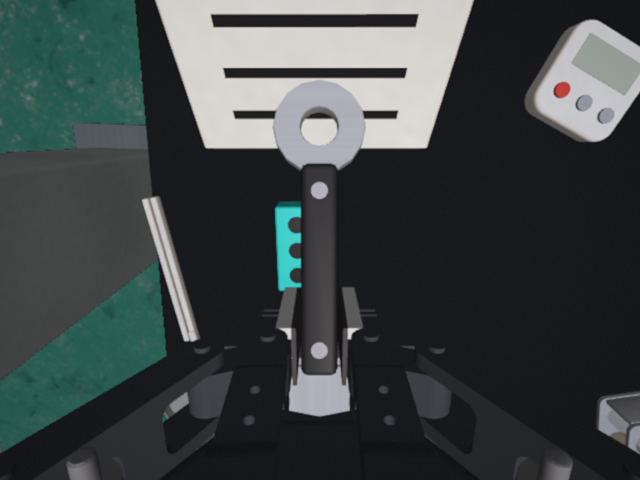

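Emit:
carry_out(motion="0.817 0 0 0 0;0.817 0 0 0 0;0.814 0 0 0 0;0.814 0 0 0 0;0.814 0 0 0 0;0.811 0 0 0 0;0.811 0 0 0 0;0.811 0 0 0 0")

```text
clock: 28.75
tcp_pos: [0.4692, 0.0999, 0.1082]
orientation: [2.177, 2.265, 0.0]
contact_force: [-0.4, 0.6, 0.3]
grip_width: 0.0161
```

```bash
python3 -c "
from go import *
o=r.get_obs();print(o['moment'],o['contact_force'],o['grip_width'])
p=snap('wrist','pics/w22.png')
"
```

```text
[0.05116289 0.01130964 0.01017236] [-0.40737305  0.62862653  0.33968364] 0.01612484721248836
```

View pics/w22.png

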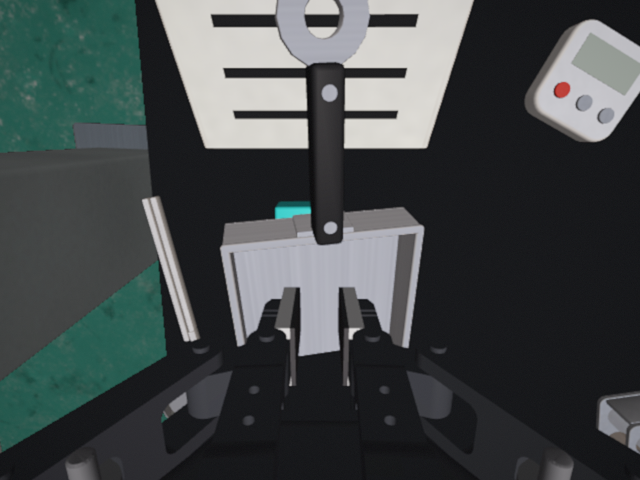

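```bash
python3 -c "
from go import *
for i in range(4): grab_frame('top')
p=snap('wrist','pics/w23.png');np.save('w23.npy',np.r_[p['eye'],p['attitude']]);snap('scene','pics/s23.png')
crop('pics/s23.png','pics/s23c.png',250,200,160,120,5)
print(r.get_obs()['clock'])
"
```

```text
29.1
```

View pics/w23.png

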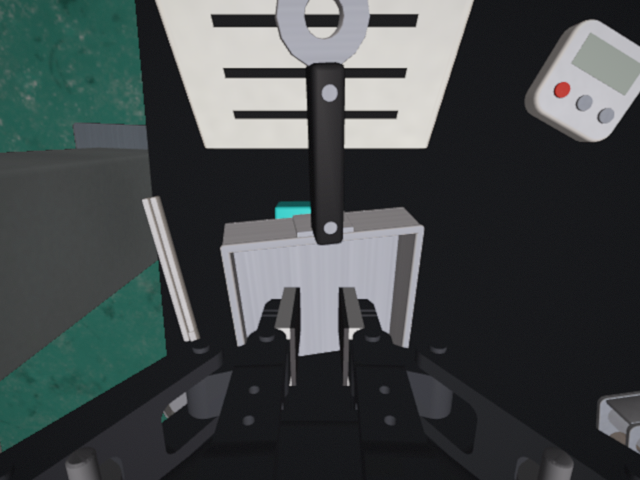

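View pics/s23c.png

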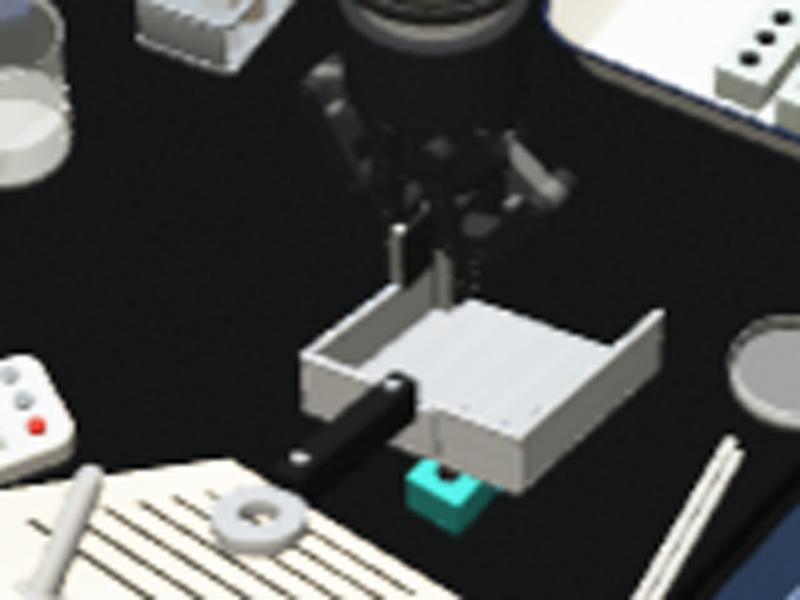

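Run:
```python
from fit6 import *
T=camera_params('top')
for u in [(353.5,231.75),(363,261.25)]:
    X=at_z(T,*u,.044); print('rivet pan x',(R.from_euler('z',-.299).apply(X-[.6133,.004,0])*1000).round(1))
a=np.load('w23.npy');W=camera_params('wrist');W['eye'],W['attitude']=a[:3],a[3:]
S=camera_params('scene'); s=lambda x,y:(x/5+250,y/5+200)
it=[(mm(-172,0,34),W,(323,14)),(mm(-62,-60,30),W,(223,248)),(mm(-62,60,30),W,(422,228)),(mm(-148,0,44),W,(330,93)),(mm(-72,0,44),W,(331,228)),
 (mm(-172,0,34),S,s(259,511)),(mm(62,-60,30),S,s(662,312)),(mm(-62,60,30),S,s(303,353)),(mm(-62,-60,30),S,s(525,435)),(mm(-62,-60,0),S,s(521,491)),(mm(-72,0,44),S,s(400,381)),(mm(-148,0,44),S,s(299,459))]
q,e=fit6(it,np.r_[.46,.05,.03,R.from_euler('z',-1.5).as_rotvec()]);print(e.round(1));desc(q,mm(-100,0,33))
np.save('q23.npy',q)
```

```text
rivet pan x [-74.8   1.6  44. ]
rivet pan x [-142.8    1.4   44. ]
[[  0.8   5.7]
 [ -0.3   0.1]
 [ -0.   -0.7]
 [ -1.1 -11. ]
 [ -0.4   5.3]
 [ -0.1  -0.8]
 [ -0.4   0. ]
 [ -0.8   0.2]
 [ -1.4   0.3]
 [ -0.7   0.3]
 [ -1.4  -0.5]
 [ -1.5   0.2]]
origin [0.4717 0.0582 0.0231] xaxis [ 0.063 -0.972 -0.224] y [ 0.982  0.101 -0.159] z [ 0.177 -0.21   0.961] yaw -1.506 pitch noseup deg -13.0
grasp [0.4712 0.1485 0.0773]
eye [0.4659 0.2193 0.0896]
lip [ 0.4756 -0.0021  0.0092]
ringend [0.4637 0.2408 0.0895]
backbot [0.4678 0.1185 0.037 ]
```

```bash
python3 -c "
from go import *
plan([.4715,.1436,.061],-1.506)
"
```

```text
clock 29.1 tcp [0.4692 0.0999 0.1082] toolx [-0.04   0.999 -0.   ] tooly [0.999 0.04  0.   ] z [ 0. -0. -1.] w 0.0162 F [ 0.1 -0.4 -0.2]
shift now-frame [43.5  4.  47.2]
twist 3.117 shift after twist [-43.4  -5.1  47.2] j7 -0.56
twist -0.025 shift after twist [43.4  5.1 47.2] j7 -0.56
```

Emit:
carry_out(motion="0.45 0 0 -25 0;0.45 43 5 0 -0.025;0.45 0 0 36 0;0.45 0 0 36 0;0.45 0 0 0 0;1 0 0 0 0;1 0 0 0 0;1 0 0 0 0", newtons=100)

```text
clock: 30.1
tcp_pos: [0.4736, 0.1433, 0.0627]
orientation: [2.148, 2.29, 0.003]
contact_force: [-1.5, -1.4, 7.4]
grip_width: 0.0098
```

Emit:
carry_out(motion="1 0 0 0 0;1 0 0 -15 0;1 0 0 -30 0;1 0 0 -40 0;1 0 0 -40 0;1 0 0 -15 0.025;1 0 0 0 0;1 0 0 0 0")

```text
clock: 31.1
tcp_pos: [0.4716, 0.1425, 0.1998]
orientation: [-2.176, -2.265, 0.004]
contact_force: [-0.1, -0.2, -1.8]
grip_width: 0.0092
```

```bash
python3 -c "
from go import *
plan([.4715,.1436,.20],-1.531)
p=snap('wrist','pics/w24.png');np.save('w24.npy',np.r_[p['eye'],p['attitude']]);snap('scene','pics/s24.png')
crop('pics/s24.png','pics/s24c.png',200,180,200,150,4)
"
```

```text
clock 31.1 tcp [0.4716 0.1425 0.1998] toolx [-0.04   0.999 -0.001] tooly [ 0.999  0.04  -0.002] z [-0.002 -0.001 -1.   ] w 0.0092 F [-0.1 -0.2 -1.8]
shift now-frame [ 1.1 -0.  -0.2]
twist -3.141 shift after twist [-1.1  0.  -0.2] j7 -0.55
twist 0.0 shift after twist [ 1.1 -0.  -0.2] j7 -0.55
```

View pics/w24.png

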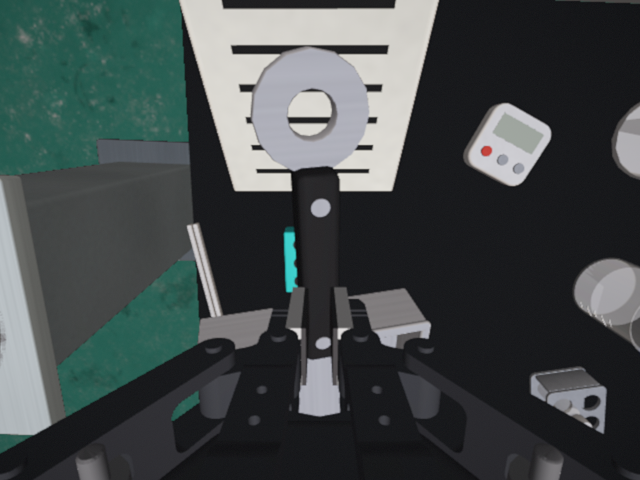

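View pics/s24c.png

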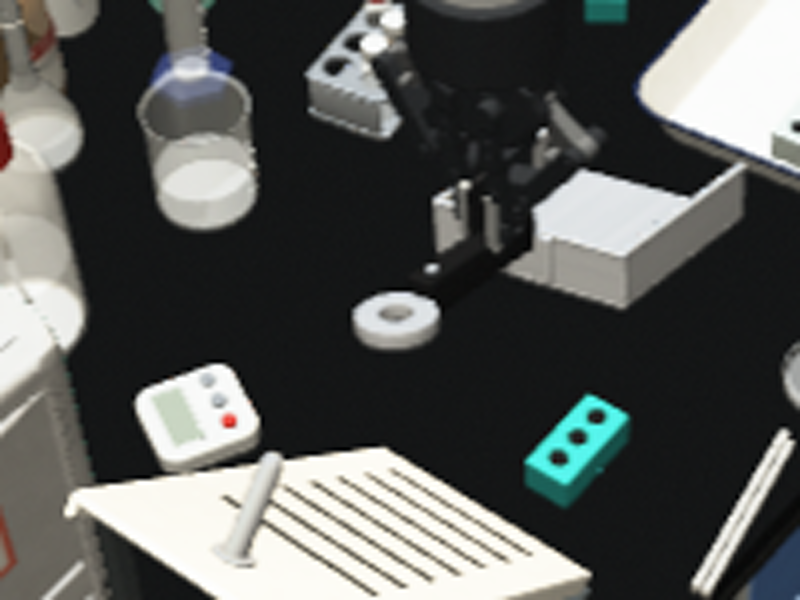

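```bash
cat >> fit6.py <<'E'
def RBm(yaw=-1.531):
    c=np.deg2rad(40); return R.from_euler('z',yaw).as_matrix()@np.array([[np.cos(c),0,np.sin(c)],[0,1,0],[-np.sin(c),0,np.cos(c)]])
BO=np.array([.4544,.3504,.178])
E
python3 - <<'E'
from fit6 import *
a=np.load('w24.npy');W=camera_params('wrist');W['eye'],W['attitude']=a[:3],a[3:]
S=camera_params('scene'); s=lambda x,y:(x/4+200,y/4+180)
it=[(mm(-172,0,34),W,(311,112)),(mm(-62,60,30),W,(430,323)),(mm(-143,1,44),W,(320,208)),(mm(-75,1,44),W,(323,343)),
 (mm(-172,0,34),S,s(397,313)),(mm(62,-60,30),S,s(744,167)),(mm(-62,-60,30),S,s(627,254)),(mm(-62,-60,0),S,s(627,305)),(mm(-143,1,44),S,s(431,269))]
q,e=fit6(it,np.r_[.47,.05,.18,R.from_euler('z',-1.5).as_rotvec()]);print(e.round(1));desc(q,mm(-95,0,33))
o=r.get_obs();g=o['tcp_pos']+[0,0,.0187];M=R.from_rotvec(q[3:]).as_matrix()
print('grip pt in pan',(M.T@(g-q[:3])*1000).round(1))
B=RBm();print('TCP for grasp board (x,y,z):')
for P in [(110,0,110),(110,0,55),(110,0,37)]: print(P,(BO+B@mm(*P)-[0,0,.0187]).round(4))
E
```

```text
[[-1.   1.1]
 [-0.7  0.4]
 [ 0.4 -3.1]
 [ 0.3  0.2]
 [-0.8 -2. ]
 [-0.3 -0.1]
 [-1.5  0.4]
 [-1.7  0.6]
 [-0.9 -1.6]]
origin [0.469  0.0617 0.161 ] xaxis [ 0.058 -0.965 -0.254] y [ 0.978  0.106 -0.178] z [ 0.199 -0.238  0.951] yaw -1.51 pitch noseup deg -14.7
grasp [0.47   0.1455 0.2165]
eye [0.4647 0.2208 0.2323]
lip [0.4726 0.0018 0.1453]
ringend [0.4625 0.2423 0.2329]
backbot [0.4654 0.1215 0.1768]
grip pt in pan [-92.7   0.8  35.8]
TCP for grasp board (x,y,z):
(110, 0, 110) [0.4606 0.1956 0.1729]
(110, 0, 55) [0.4592 0.2309 0.1307]
(110, 0, 37) [0.4587 0.2424 0.1169]
```

Emit:
carry_out(motion="1 15 -3 5 0;1 24 -4 12 0;1 14 -2 10 0;1 11 0 13 0;1 11 0 13 0;1 10 0 12 0;0.86 0 0 0 0;0.85 0 0 0 0", newtons=20)

```text
clock: 32.2
tcp_pos: [0.4602, 0.2274, 0.1362]
orientation: [2.177, 2.265, -0.0]
contact_force: [0.3, -1.1, -2.7]
grip_width: 0.0129
```

Emit:
carry_out(motion="0.85 2 0 2 0;0.85 2 0 2 0;0.85 2 0 2 0;0.85 2 0 2 0;0.85 2 0 2 0;0.85 2 0 2 0;0.85 0 0 0 0;0.85 0 0 0 0", newtons=20)

```text
clock: 33.2
tcp_pos: [0.4597, 0.24, 0.1243]
orientation: [-2.176, -2.266, -0.001]
contact_force: [0.4, 0.6, -2.1]
grip_width: 0.0128
```

```bash
python3 -c "
from go import *
from fit6 import *
o=r.get_obs();print(o['moment'],o['contact_force'])
B=RBm();print('grip in board',(B.T@(o['tcp_pos']+[0,0,.0187]-BO)*1000).round(1))
plan([.4587,.2424,.1169],-1.531)
p=snap('wrist','pics/w25.png');np.save('w25.npy',np.r_[p['eye'],p['attitude']]);snap('scene','pics/s25.png')
crop('pics/s25.png','pics/s25c.png',200,200,200,150,4)
"
```

```text
[ 0.0638141   0.01986067 -0.00344849] [ 0.42817835  0.5892941  -2.12232067]
grip in board [107.1   0.9  44.2]
clock 33.2 tcp [0.4597 0.24   0.1243] toolx [-0.04   0.999  0.   ] tooly [0.999 0.04  0.   ] z [ 0.  0. -1.] w 0.0128 F [ 0.4  0.6 -2.1]
shift now-frame [ 2.4 -0.9  7.4]
twist -3.141 shift after twist [-2.4  0.9  7.4] j7 -0.85
twist 0.0 shift after twist [ 2.4 -0.9  7.4] j7 -0.85
```

View pics/w25.png

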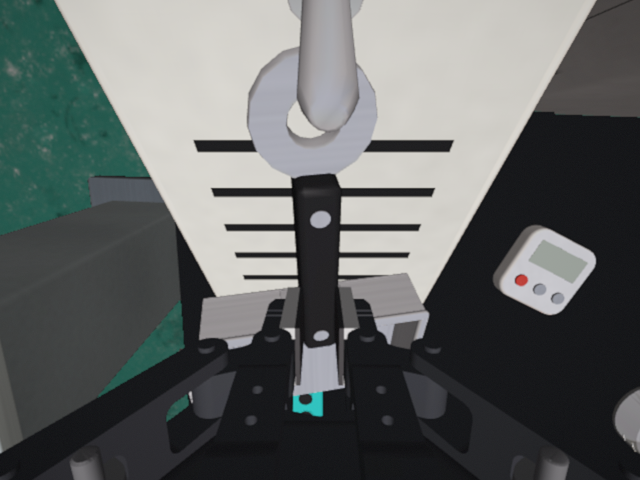

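View pics/s25c.png

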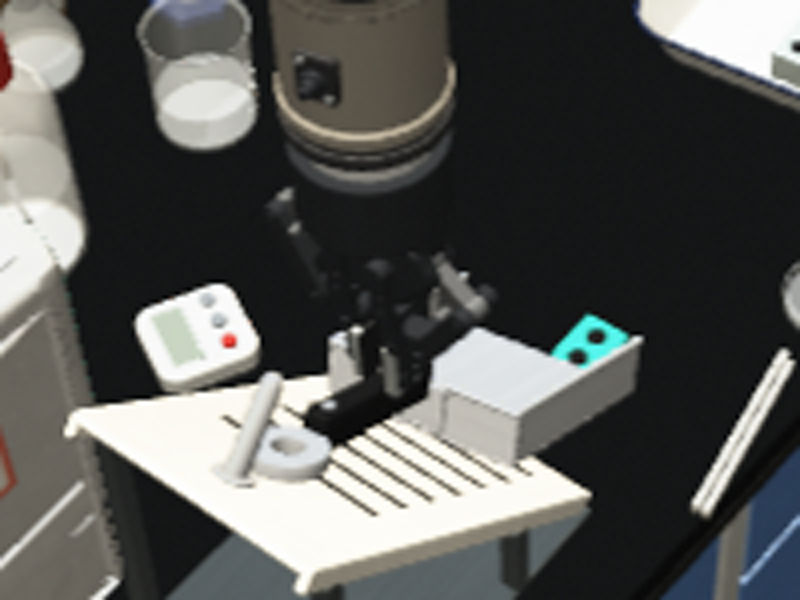

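Emit:
carry_out(motion="0.85 0 0 2 0;0.85 0 0 2 0;0.85 0.5 0 2 0;0.85 0.5 0 2 0;0.84 0.5 0 2 0;0.84 0.5 0 2 0;0.83 0.5 0 1 0;0.83 0 0 0 0", newtons=20)

```text
clock: 34.3
tcp_pos: [0.4585, 0.2406, 0.1116]
orientation: [2.176, 2.264, -0.006]
contact_force: [-6.4, -6.4, 11.8]
grip_width: 0.0149
```

```bash
python3 -c "
from go import *
from fit6 import *
o=r.get_obs();print(o['moment'],o['contact_force'])
B=RBm();print('grip in board',(B.T@(o['tcp_pos']+[0,0,.0187]-BO)*1000).round(1))
p=snap('wrist','pics/w26.png');np.save('w26.npy',np.r_[p['eye'],p['attitude']]);snap('scene','pics/s26.png')
crop('pics/s26.png','pics/s26c.png',200,200,200,150,4)
"
```

```text
[-1.22646623  1.43346184  0.06423725] [-6.37431547 -6.42007927 11.77970123]
grip in board [114.8  -0.2  34.1]
```

View pics/w26.png

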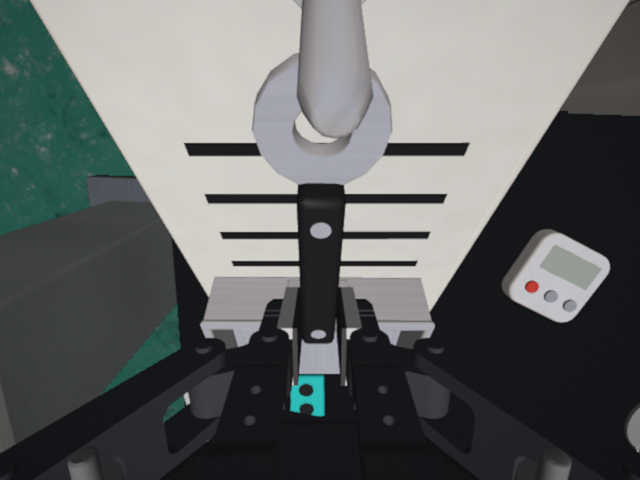

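View pics/s26c.png

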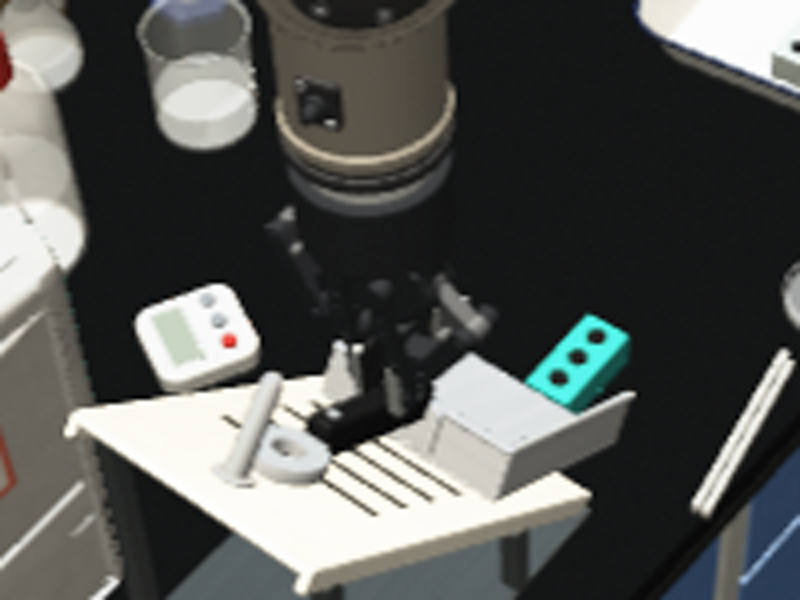

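Emit:
carry_out(motion="0.82 0 0 0 0;0.81 0 0 0 0;0.8 0 0 0 0;0.79 0 0 -2 0;0.78 0 0 -2 0;0.78 0 0 0 0;0.78 0 0 0 0;0.78 0 0 0 0", newtons=20)

```text
clock: 35.4
tcp_pos: [0.4596, 0.2421, 0.1152]
orientation: [2.177, 2.265, -0.0]
contact_force: [-0.5, -0.5, -0.0]
grip_width: 0.0185
```

```bash
python3 -c "
from go import *
from fit6 import *
o=r.get_obs();print(o['moment'],o['contact_force'])
B=RBm();print('grip in board',(B.T@(o['tcp_pos']+[0,0,.0187]-BO)*1000).round(1))
p=snap('wrist','pics/w27.png');np.save('w27.npy',np.r_[p['eye'],p['attitude']]);snap('scene','pics/s27.png')
crop('pics/s27.png','pics/s27c.png',200,200,200,150,4)
for P in [(-172,0,34),(-143,0,44),(-75,0,44),(-62,60,30),(-62,-60,30)]:
    for rx in (30,40): print(P,rx,proj(p,BO+B@(mm(*P)+mm(172+rx,0,0))).round(0))
"
```

```text
[ 0.05346713 -0.05874452  0.03210995] [-0.54040053 -0.54979839 -0.04543845]
grip in board [111.4   0.8  35.9]
(-172, 0, 34) 30 [[315. 162.]]
(-172, 0, 34) 40 [[315. 189.]]
(-143, 0, 44) 30 [[316. 255.]]
(-143, 0, 44) 40 [[316. 271.]]
(-75, 0, 44) 30 [[317. 332.]]
(-75, 0, 44) 40 [[317. 339.]]
(-62, 60, 30) 30 [[434. 314.]]
(-62, 60, 30) 40 [[429. 321.]]
(-62, -60, 30) 30 [[201. 314.]]
(-62, -60, 30) 40 [[206. 321.]]
```

View pics/w27.png

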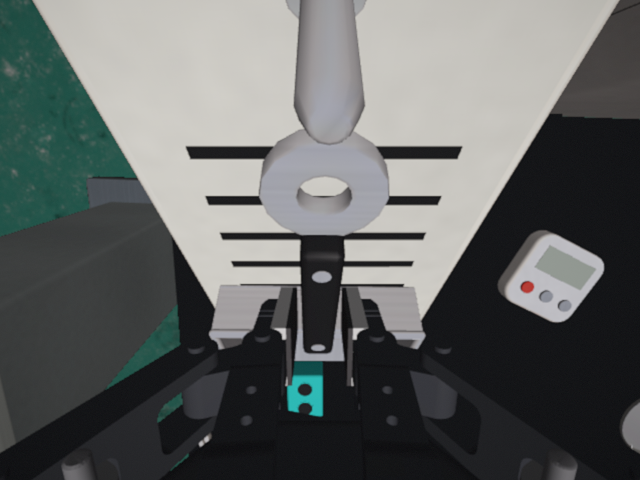

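View pics/s27c.png

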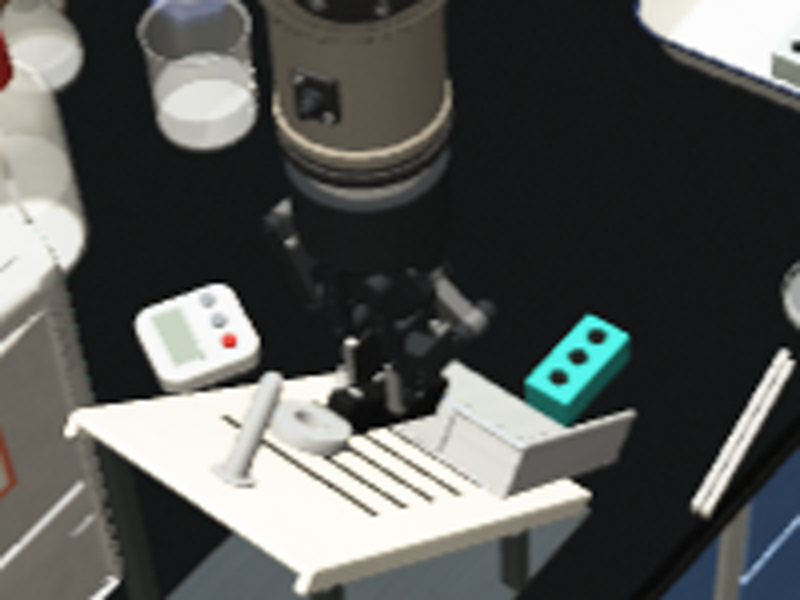

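The pan now lies flat on the board with its ring about 40 mm below the peg. I shift down the handle and re-grip at exactly the board angle.

Emit:
carry_out(motion="0.78 -3 0 2.5 0;0.78 -3 0 2.5 0;0.85 0 0 0 0;1 0 0 0 0;1 0 0 0 0;1 0 0 0 0;1 0 0 0 0;1 0 0 0 0", newtons=100)

```text
clock: 36.5
tcp_pos: [0.4597, 0.2362, 0.1102]
orientation: [2.177, 2.265, -0.0]
contact_force: [0.2, -1.8, -1.2]
grip_width: 0.0113
```

```bash
python3 -c "
from go import *
from fit6 import *
o=r.get_obs();print(o['clock'],o['moment'],o['contact_force'],o['grip_width'])
B=RBm();print('grip in board',(B.T@(o['tcp_pos']+[0,0,.0187]-BO)*1000).round(1))
p=snap('wrist','pics/w28.png');np.save('w28.npy',np.r_[p['eye'],p['attitude']])
for P in [(-172,0,34),(-143,0,44),(-75,0,44),(-62,60,30),(-62,-60,30)]:
    for rx in (30,40): print(P,rx,proj(p,BO+B@(mm(*P)+mm(172+rx,0,0))).round(0))
for z in (0,40,50,55): print('peg',z,proj(p,BO+B@mm(0,0,z)).round(0))
"
```

```text
36.5 [-0.33345452  0.05685146 -0.02209367] [ 0.1992629  -1.78426854 -1.22192825] 0.011274728720640705
grip in board [119.2   0.8  35.9]
(-172, 0, 34) 30 [[315. 138.]]
(-172, 0, 34) 40 [[315. 168.]]
(-143, 0, 44) 30 [[316. 241.]]
(-143, 0, 44) 40 [[316. 258.]]
(-75, 0, 44) 30 [[317. 325.]]
(-75, 0, 44) 40 [[317. 333.]]
(-62, 60, 30) 30 [[438. 308.]]
(-62, 60, 30) 40 [[433. 315.]]
(-62, -60, 30) 30 [[197. 308.]]
(-62, -60, 30) 40 [[202. 316.]]
peg 0 [[315. -72.]]
peg 40 [[313.  16.]]
peg 50 [[312.  49.]]
peg 55 [[312.  69.]]
```

View pics/w28.png

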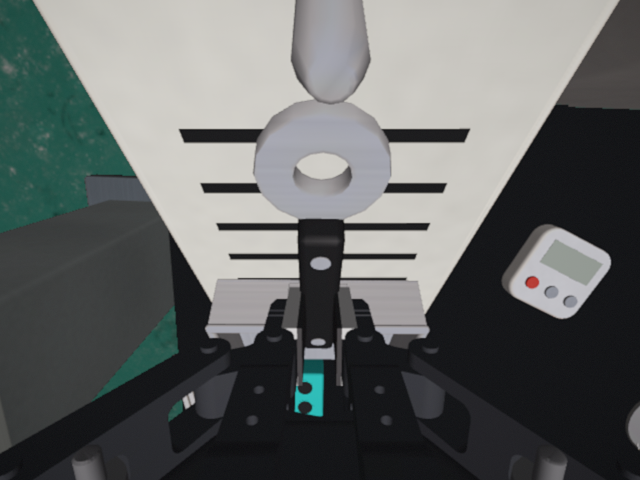

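Emit:
carry_out(motion="1 -3 0 -4 0;1 -7 0 -8 0;1 -8 0 -9.5 0;1 -8 0 -9.5 0;1 7 0.5 -6 0;1 10 0.5 -8 0;1 8 0 -7 0;1 3 0 -3 0", newtons=100)

```text
clock: 37.55
tcp_pos: [0.4606, 0.2397, 0.1658]
orientation: [-2.174, -2.267, -0.002]
contact_force: [-0.1, -0.2, -1.4]
grip_width: 0.0117
```

```bash
python3 -c "
from go import *
from fit6 import *
for i in range(2): grab_frame('top')
o=r.get_obs();print(o['clock'],o['tcp_pos'],o['moment'],o['contact_force'],o['grip_width'])
B=RBm();print('grip in board',(B.T@(o['tcp_pos']+[0,0,.0187]-BO)*1000).round(1))
p=snap('wrist','pics/w29.png');np.save('w29.npy',np.r_[p['eye'],p['attitude']])
snap('scene','pics/s29.png');crop('pics/s29.png','pics/s29c.png',210,210,120,90,6)
for z in (0,40,50,55): print('peg',z,proj(p,BO+B@mm(0,0,z)).round(0))
"
```

```text
37.65 [0.4606343  0.23902972 0.16545439] [ 0.00954625  0.00714574 -0.02612204] [ 0.13269506  0.12616169 -2.77322475] 0.011111386024664018
grip in board [81.5  1.8 76.4]
peg 0 [[314.  19.]]
peg 40 [[313.  83.]]
peg 50 [[313. 103.]]
peg 55 [[312. 113.]]
```

View pics/w29.png

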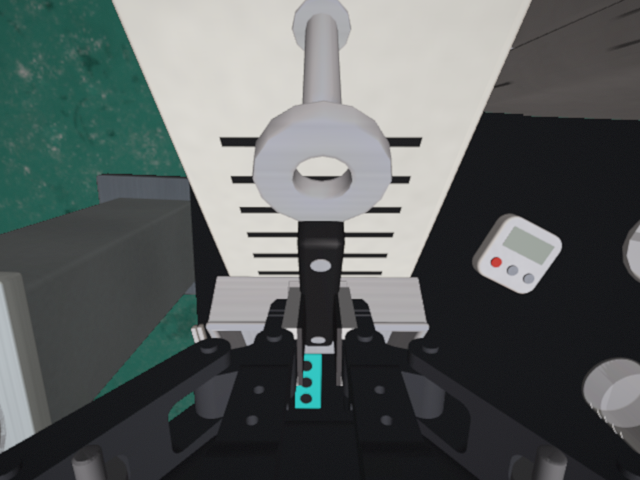

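View pics/s29c.png

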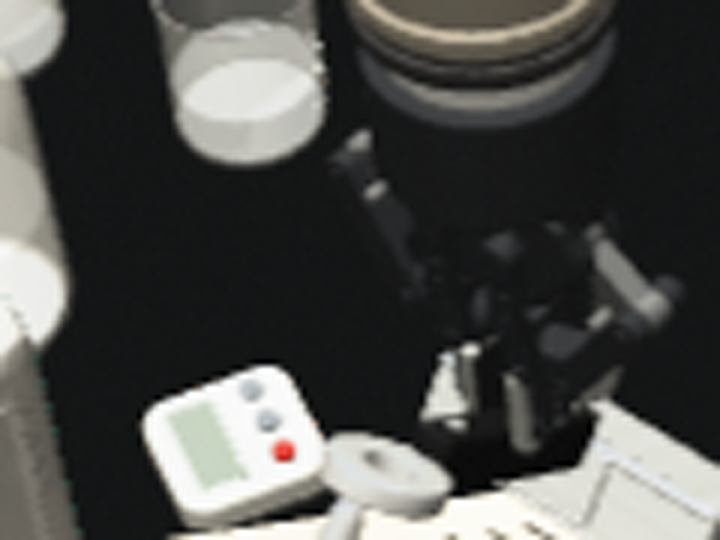

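```bash
python3 -c "
from h import *
crop('pics/w29.png','pics/w29c.png',245,0,155,225,2.6)
crop('pics/w28.png','pics/w28c.png',245,0,155,225,2.6)
a=cv2.imread('pics/w29c.png');b=cv2.imread('pics/w28c.png');cv2.imwrite('pics/w2829.png',np.hstack([b[:,:395],a[:,:395]]))
"
```

```text
(no output)
```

View pics/w2829.png

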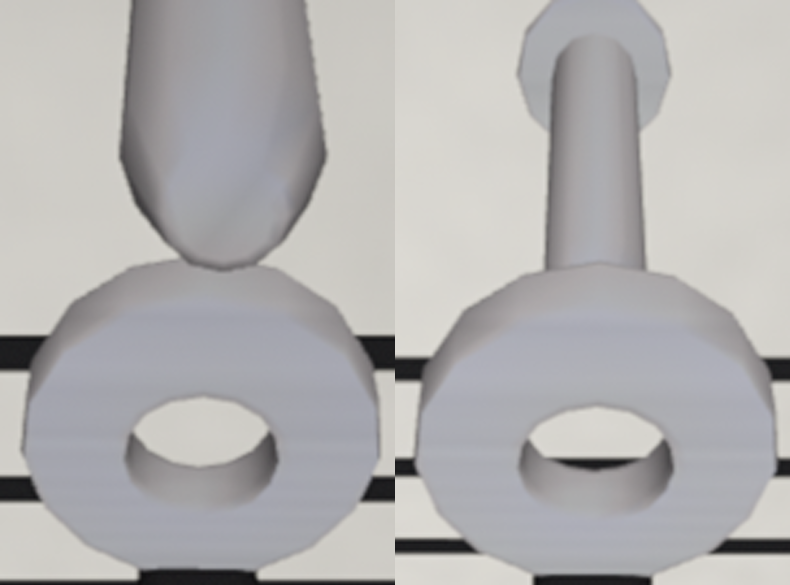

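Run:
```python
from fit6 import *
B=RBm()
def cam(f):
    a=np.load(f);W=camera_params('wrist');W['eye'],W['attitude']=a[:3],a[3:];return W
def onb(p,u,v,z):
    d=B.T@ray(p,u,v);e=B.T@(p['eye']-BO);return ((e+d*(z/1000-e[2])/d[2])*1000).round(1)
w28,w29=cam('w28.npy'),cam('w29.npy')
print('ring28',onb(w28,322.7,173.6,34)); print('ring29',onb(w29,322.7,176.5,74.5))
print('root29',onb(w29,322.6,27.7,3),'shaft29',[onb(w29,322.5,38.5,z) for z in (8,12)],[onb(w29,322.1,96,z) for z in (40,45)])
print('tip28',[onb(w28,331,60,z) for z in (42,46,50)])
```

```text
ring28 [41.9  1.9 34. ]
ring29 [ 5.3  2.9 74.5]
root29 [1.7 3.2 3. ] shaft29 [array([3. , 3.1, 8. ]), array([ 1. ,  3.1, 12. ])] [array([ 4.7,  2.9, 40. ]), array([ 1.2,  2.8, 45. ])]
tip28 [array([ 6.2,  3. , 42. ]), array([ 3.9,  2.9, 46. ]), array([ 1.6,  2.8, 50. ])]
```

Emit:
carry_out(motion="1 2.7 0 -2.3 0;1 0 0 0 0;1 2.6 0 3.1 0;1 2.6 0 3.1 0;1 2.6 0 3.1 0;1 2.6 0 3.1 0;1 0 0 0 0;1 0 0 0 0")

```text
clock: 38.75
tcp_pos: [0.4605, 0.2488, 0.1546]
orientation: [2.177, 2.262, -0.005]
contact_force: [-0.2, -8.3, 2.5]
grip_width: 0.0117
```

```bash
python3 -c "
from go import *
from fit6 import *
o=r.get_obs();print(o['clock'],o['tcp_pos'],o['moment'],o['contact_force'],o['grip_width'])
B=RBm();print('grip in board',(B.T@(o['tcp_pos']+[0,0,.0187]-BO)*1000).round(1))
p=snap('wrist','pics/w30.png');np.save('w30.npy',np.r_[p['eye'],p['attitude']])
crop('pics/w30.png','pics/w30c.png',245,0,155,225,2.6)
"
```

```text
38.75 [0.46046538 0.24882349 0.15462286] [-1.21297594  0.02511989 -0.03909605] [-0.22784411 -8.34261992  2.45642131] 0.011719739956532261
grip in board [80.9  2.  61.8]
```

View pics/w30c.png

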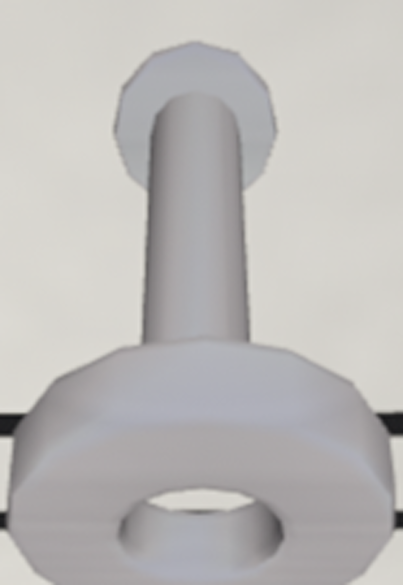

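Run:
```python
from fit6 import *
B=RBm()
def cam(f):
    a=np.load(f);W=camera_params('wrist');W['eye'],W['attitude']=a[:3],a[3:];return W
def onb(p,u,v,z):
    d=B.T@ray(p,u,v);e=B.T@(p['eye']-BO);return ((e+d*(z/1000-e[2])/d[2])*1000).round(1)
w=cam('w30.npy');w28=cam('w28.npy')
for x in (0,1.7,4): print(x,[proj(w,BO+B@mm(x,3,z)).round(0)[0] for z in (3,40,50,55)])
print('root30',onb(w,319.5+.0,50,3),'ring30',[ (z,onb(w,322.9,204,z)) for z in (60,65,70,75)])
print('tipend28 near edge',onb(w28,331,103,55), 'top view/other')
# scale-based depth of ring: hole 17mm
for f,u,v,wd in (('w28.npy',322.7,173.6,58.8),('w29.npy',322.7,177,58.8),('w30.npy',322.9,204,63.5)):
    p=cam(f);d=ray(p,u,v);c=R.from_rotvec(p['attitude']).inv().apply(d);X=p['eye']+d*(.017*p['fx']/wd);print(f,'ring in board',(B.T@(X-BO)*1000).round(1))
```

```text
0 [array([321.,  46.]), array([321., 115.]), array([321., 138.]), array([321., 151.])]
1.7 [array([321.,  51.]), array([321., 120.]), array([321., 143.]), array([321., 156.])]
4 [array([321.,  57.]), array([321., 126.]), array([321., 150.]), array([321., 162.])]
root30 [1.5 2.6 3. ] ring30 [(60, array([15.8,  3.5, 60. ])), (65, array([ 9.7,  3.4, 65. ])), (70, array([ 3.6,  3.3, 70. ])), (75, array([-2.5,  3.3, 75. ]))]
tipend28 near edge [ 5.4  2.8 55. ] top view/other
w28.npy ring in board [48.  2. 28.]
w29.npy ring in board [10.9  3.  69.4]
w30.npy ring in board [ 8.6  3.4 65.9]
```

Emit:
carry_out(motion="1 -4 0 -4.6 0;1 3.8 0 -3.2 0;1 0 0 0 0;1 2 0 2.3 0;1 2 0 2.3 0;1 0 0 0 0;1 0 0 0 0;1 0 0 0 0")

```text
clock: 39.8
tcp_pos: [0.4601, 0.256, 0.1586]
orientation: [-2.176, -2.266, -0.002]
contact_force: [-0.3, 4.0, 1.5]
grip_width: 0.0118
```

```bash
python3 -c "
from go import *
from fit6 import *
o=r.get_obs();print(o['clock'],o['tcp_pos'],o['moment'],o['contact_force'],o['grip_width'])
B=RBm();print('grip in board',(B.T@(o['tcp_pos']+[0,0,.0187]-BO)*1000).round(1))
p=snap('wrist','pics/w31.png');np.save('w31.npy',np.r_[p['eye'],p['attitude']])
crop('pics/w31.png','pics/w31c.png',245,0,155,240,2.4)
snap('scene','pics/s31.png');crop('pics/s31.png','pics/s31c.png',230,230,110,90,6)
a=cv2.imread('pics/w31c.png');b=cv2.imread('pics/s31c.png')[:540]
c=np.zeros((576,372+420,3),np.uint8);c[:576,:372]=a[:576,:372];c[:540,372:]=b[:,120:540];cv2.imwrite('pics/c31.png',c)
"
```

```text
39.8 [0.46006581 0.25595976 0.15863799] [1.06731865 0.11177348 0.05081102] [-0.26215731  3.97614854  1.54158436] 0.01183137825621612
grip in board [72.9  1.9 60.3]
```

View pics/c31.png

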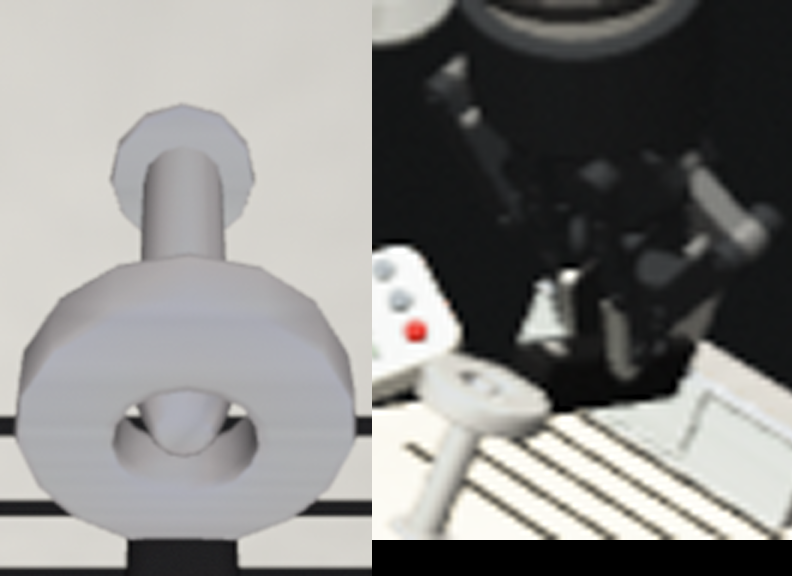

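The peg tip now shows inside the eye. I nudge uphill and slide down the peg.

Emit:
carry_out(motion="1 1.3 0 -1 0;1 2.2 0 2.6 0;1 2.2 0 2.6 0;1 2.2 0 2.6 0;1 2.2 0 2.6 0;1 0 0 0 0;1 0 0 0 0;1 0 0 0 0")

```text
clock: 40.9
tcp_pos: [0.4595, 0.2649, 0.1488]
orientation: [2.177, 2.265, -0.001]
contact_force: [0.3, 0.8, -1.1]
grip_width: 0.0117
```

```bash
python3 -c "
from go import *
from fit6 import *
o=r.get_obs();print(o['clock'],o['tcp_pos'],o['moment'],o['contact_force'],o['grip_width'])
B=RBm();print('grip in board',(B.T@(o['tcp_pos']+[0,0,.0187]-BO)*1000).round(1))
p=snap('wrist','pics/w32.png');np.save('w32.npy',np.r_[p['eye'],p['attitude']])
crop('pics/w32.png','pics/w32c.png',245,0,155,240,2.4)
snap('scene','pics/s32.png');crop('pics/s32.png','pics/s32c.png',230,230,110,90,6)
a=cv2.imread('pics/w32c.png');b=cv2.imread('pics/s32c.png')[:540]
c=np.zeros((576,372+420,3),np.uint8);c[:576,:372]=a[:576,:372];c[:540,372:]=b[:,120:540];cv2.imwrite('pics/c32.png',c)
"
```

```text
40.9 [0.45946896 0.26494343 0.14882015] [0.22547236 0.09996876 0.01637678] [ 0.31970899  0.80450972 -1.06108211] 0.01172678266015691
grip in board [72.3  1.7 47. ]
```

View pics/c32.png

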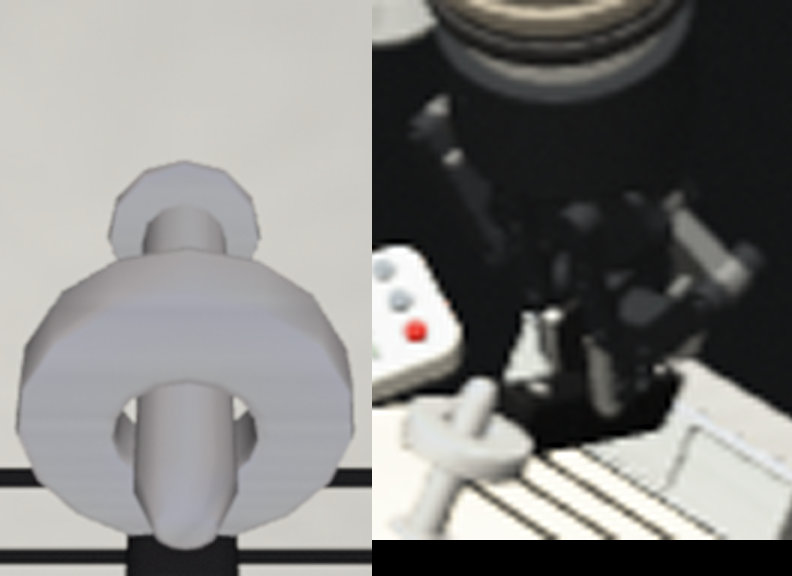

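Emit:
carry_out(motion="1 1.6 0 1.9 0;1 1.6 0 1.9 0;1 1.6 0 1.9 0;1 1.3 0 1.5 0;1 1.0 0 1.2 0;1 0 0 0 0;1 0 0 0 0;1 0 0 0 0")

```text
clock: 42.0
tcp_pos: [0.4596, 0.2727, 0.1409]
orientation: [2.176, 2.266, 0.002]
contact_force: [-0.3, 0.7, 4.2]
grip_width: 0.0117
```

```bash
python3 -c "
from go import *
from fit6 import *
o=r.get_obs();print(o['clock'],o['tcp_pos'],o['moment'],o['contact_force'],o['grip_width'])
B=RBm();print('grip in board',(B.T@(o['tcp_pos']+[0,0,.0187]-BO)*1000).round(1))
p=snap('wrist','pics/w33.png');np.save('w33.npy',np.r_[p['eye'],p['attitude']])
snap('scene','pics/s33.png');crop('pics/s33.png','pics/s33c.png',230,240,130,100,6)
"
```

```text
42.0 [0.45955818 0.2726965  0.14086099] [0.1360125  0.16644511 0.00411449] [-0.29809979  0.6931845   4.2223206 ] 0.011681652560346317
grip in board [71.5  2.1 35.9]
```

View pics/s33c.png

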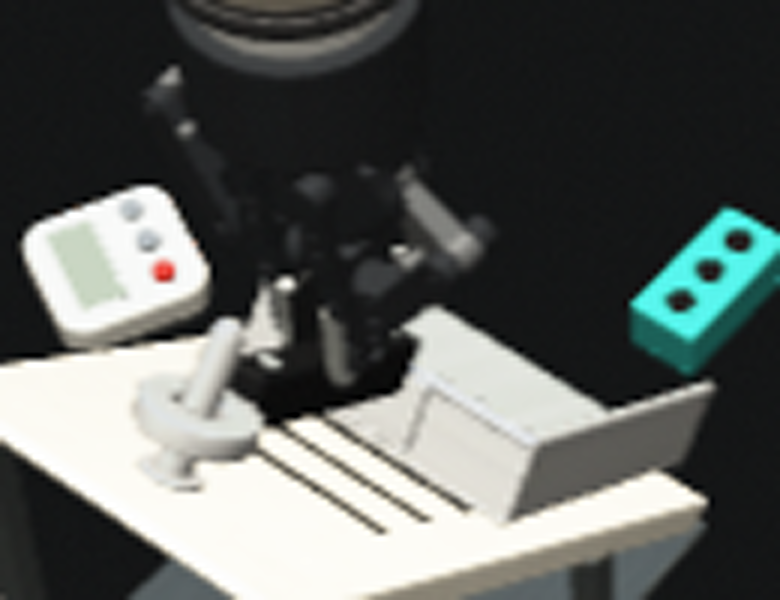

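View pics/w33.png

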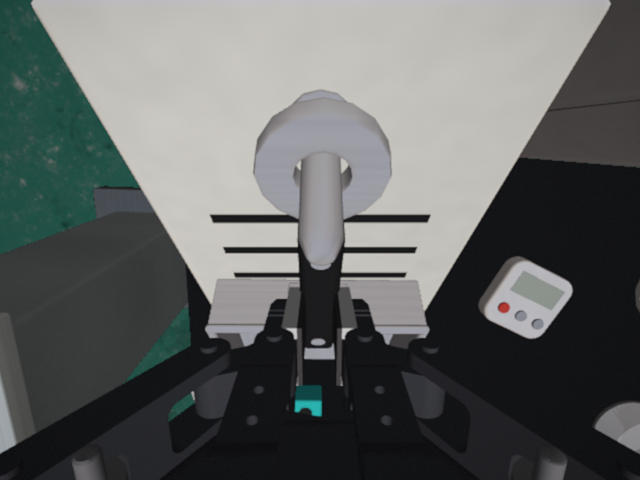

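The eye is on the peg and the pan is touching the board. Release and withdraw straight up.

Emit:
carry_out(motion="0.85 0 0 0 0;0.8 0 0 0 0;0.7 0 0 0 0;0.5 0 0 0 0;0.4 0 0 0 0;0.4 0 0 0 0;0.4 0 0 0 0;0.4 0 0 -6 0", newtons=20)

```text
clock: 43.1
tcp_pos: [0.4591, 0.2721, 0.1464]
orientation: [-2.176, -2.265, 0.001]
contact_force: [0.5, 0.2, 0.3]
grip_width: 0.051
```

Emit:
carry_out(motion="0.4 0 0 -15 0;0.4 0 0 -30 0;0.4 0 0 -40 0;0.4 0 0 -40 0;0.4 0 0 -30 0;0.4 0 0 -20 0;0.4 0 0 0 0;0.4 0 0 0 0")

```text
clock: 44.1
tcp_pos: [0.459, 0.272, 0.321]
orientation: [2.177, 2.265, -0.001]
contact_force: [0.3, -0.1, -0.4]
grip_width: 0.0513
```

```bash
python3 -c "
from go import *
from fit6 import *
o=r.get_obs();print(o['clock'],o['tcp_pos'],o['contact_force'],o['grip_width'])
p=snap('wrist','pics/w34.png');np.save('w34.npy',np.r_[p['eye'],p['attitude']])
snap('scene','pics/s34.png');crop('pics/s34.png','pics/s34c.png',200,150,300,200,2.6)
"
```

```text
44.1 [0.4589868  0.2719516  0.32103079] [ 0.32425957 -0.14399427 -0.38062672] 0.05127065127928432
```

View pics/s34c.png

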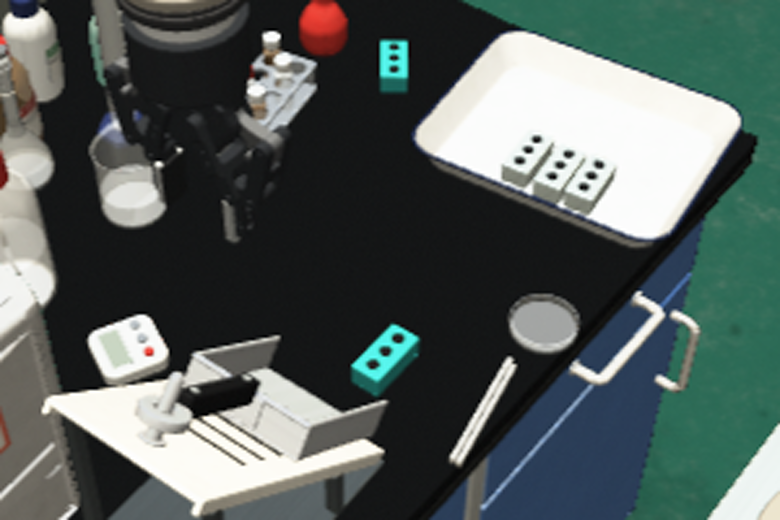

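View pics/w34.png

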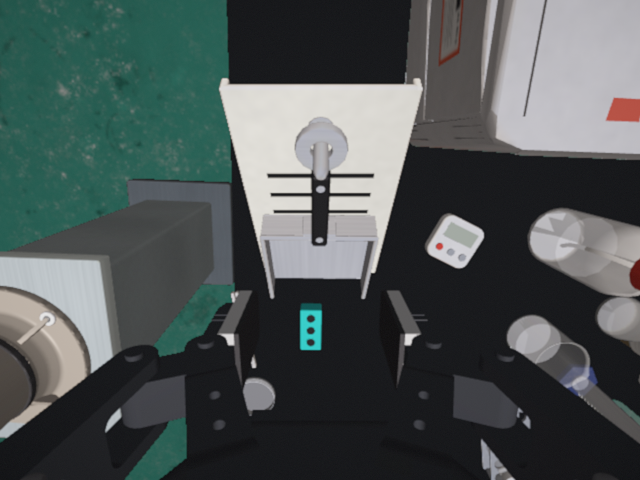

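Pan hanging, blocks in the tray, arm clear. I hand in.

```bash
python3 -c "
from h import *
p=snap('wrist','pics/w35.png')
a=cv2.imread('pics/w34.png')[80:310,220:420].astype(int);b=cv2.imread('pics/w35.png')[80:310,220:420].astype(int);print('change',abs(a-b).max())
print(r.hand_in(), r.get_obs()['clock'])"
```

```text
change 92
the job is handed in; nothing more can be done
the job is handed in; nothing more can be done
```

I tipped all three blocks into the tray and hung the empty pan on the board with its eye over the peg. I handed in just after the last clock reading of 44.1 s. The hand-in reports no verdict.

**What went off plan:**
- **First drop:** while I tipped it, the pan turned out of the loosened grip. The blocks slid out upright, and the pan ended up leaning on the tray rim. I picked it up again by the handle.
- **Second drop:** while I was letting the nose sag over the bench, the pan slipped out again. It landed partly on the nearer turquoise look-alike, which may have shifted slightly. I did not measure it.
- **Re-grip and hanging:** I pressed the pan flat on the board to get the 40° angle and gripped it again there. The first try at the peg met its tip, so I moved about 5 mm uphill and the eye went on.

**Last checks:**
- **Blocks and bystanders:** in the last scene picture the three blocks stand in the tray. The tray, timer, tweezers and dish appear to be where they were.
- **Pan:** it lies on the board, lip downhill, with the peg through the eye. I judged this from the pictures and did not measure the final pan pose.
- **Contact:** the arm was well clear, and the tool force read under 0.5 N.
- **Inconclusive:** the two last wrist frames differed by up to 92 grey levels at some pixel. I took this for edge noise or leftover arm motion and did not follow it up, so it does not confirm that the pan was still.

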